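# Hang the vial carrier on the drying rail

## Task

On the drying rail, first slide the empty carrier along to the end stop so that it sits against it. Then hook the carrier with the two vials onto the open part of the rail, where no keeper rod runs above it, and slide it along under the keeper until it lines up with the pointer; leave both carriers hanging freely. Keep the vials upright and do not disturb the measuring cylinder, the bottle or the beaker.

Things in the scene. Friction and masses are not known exactly. Their poses are not given: they have to be found in the camera images.
- rail_zero (a point): On the axis of the fixed horizontal steel rail (12 mm round, 185 mm above the bench), half-way between its 16 mm posts at y = -205 and +205 mm. y runs along the rail towards the end stop, z up, x away from the robot. The rail is open above from y = -190 to -50 mm. Below it a steel drip tray, 85 mm wide in x, 18 mm high. Posts and blocks reach at most 35 mm above the rail axis.
- end_stop (a point): Rail axis at the near face (y = +165 mm from rail_zero) of the end stop, a black collar of 26 mm on the rail. A carrier against it has its saddle point 12 mm before this.
- keeper_start (a point): Free end of the keeper rod, 10 mm round, parallel to the rail, its axis 27 mm above and 11 mm to the +x side of the rail axis, from y = -50 to +210 mm of rail_zero. Hooks slide under it with 8 mm to spare but cannot be dropped on or lifted off there.
- mark (a point): The pointer, a small black clip on the keeper rod with a 5 mm wide tongue hanging on its +x side, at most 35 mm above the rail axis. This point is on the rail axis behind the tongue; axes as rail_zero. It lies 0 to 50 mm along +y from rail_zero and stays put.
- loaded_grip (a point): Vial carrier (0.14 to 0.28 kg, starts standing on the bench): centre of its grey grip block, 16 (x) x 20 (y) x 50 mm high, at its very top, 185 mm above the foot, 18 mm to the -x side of the saddle point and 61 mm above it. Below it a 12 x 16 mm neck. Axes are the carrier's: to hang, y lies along the rail, +x (lip, vials) away from the robot, as rail_zero.
- loaded_saddle (a point): Point of the vial carrier's hook that lies on the rail axis when hung, 124 mm above the foot. The hook is an inverted U, 24 mm long in y: flat underside 6 mm and top 14 mm above this point; slot from x = -12 (stem) to +11 mm (lip, 6 mm thick, down to 8 mm below this point). To hook on, bring it in along x raised 14 to 48 mm above the hung height: lip over, plate and vials under the rail.
- loaded_foot (a point): Centre of the vial carrier's underside, 124 mm below its saddle point. Foot plate x = -31 to +39 mm, y = -25 to +25 mm, 6 mm thick; two white-capped glass vials stand on it, x = 9 to 31 mm, their tops 70 mm above the foot. The stem, 8 x 16 mm, rises at x = -16 mm.
- empty_grip (a point): Empty carrier (0.10 to 0.20 kg), which starts hanging on the rail under the keeper, slides easily: centre of its grip block, the same block as on the vial carrier.
- empty_saddle (a point): Saddle point of the empty carrier, which has the same hook, stem and height as the vial carrier; its foot plate is x = -21 to +39, y = -18 to +18 mm, with one short pin and no vials.
- cylinder: Glass measuring cylinder, 32 mm across (lip 37), foot 60 mm across, 196 mm high; origin at the centre of its underside. Leave it where it is.
- bottle: Capped bottle, 60 mm across, 125 mm high; origin at the centre of its underside. Leave it where it is.
- beaker: Open glass beaker, 68 mm across, 90 mm high; origin at the centre of its underside. Leave it where it is.
Not all that is in view belongs to the job. Leave any yellow look-alike of the part that bears empty_grip alone.

How it is judged:
On the way, in this order (a step that is already met when the one before it is completed fails the run):
1. the empty carrier hangs against the end stop (y of empty_saddle in the frame of rail_zero above 0.141 m and x of empty_saddle in the frame of rail_zero between -0.01 and 0.01 m and z of empty_saddle in the frame of rail_zero between -0.005 and 0.005 m), for 0.2 s.
2. the vial carrier is hooked onto the open part of the rail (x of loaded_saddle in the frame of rail_zero between -0.01 and 0.01 m and z of loaded_saddle in the frame of rail_zero between -0.005 and 0.005 m and y of loaded_saddle in the frame of rail_zero between -0.19 and -0.055 m), for 0.1 s.
At the end, for the whole second after the job is handed in: Both carriers hang on the rail, upright within 10 degrees and released: the empty one within 12 mm of the end stop, the vial carrier with its hook centred on the pointer within 7 mm along the rail (all of step 1 and angle between each of empty_saddle, loaded_saddle's own z axis and vertical below 0.17 rad and x of loaded_saddle in the frame of rail_zero between -0.01 and 0.01 m and z of loaded_saddle in the frame of rail_zero between -0.005 and 0.005 m and y of loaded_saddle in the frame of mark between -0.007 and 0.007 m); the robot touches nothing.
It fails at once if the vials are tipped more than about 35 degrees (angle between loaded_saddle's own z axis and vertical above 0.6 rad).
It fails at once if the measuring cylinder is moved more than 20 mm or tipped over (distance of cylinder from where it was at the start of the episode above 0.02 m or angle between cylinder's own z axis and vertical above 0.35 rad).
It fails at once if the bottle is moved more than 20 mm or tipped over (distance of bottle from where it was at the start of the episode above 0.02 m or angle between bottle's own z axis and vertical above 0.35 rad).
It fails at once if the beaker is moved more than 20 mm or tipped over (distance of beaker from where it was at the start of the episode above 0.02 m or angle between beaker's own z axis and vertical above 0.35 rad).
It also fails if it takes over 53 s, if anything falls off the work surface, if the arm or the gripper's body presses on something with over 40 N, if the wrist force passes 120 N, or if a joint passes its speed limit or range.

## Robot

A 7-joint arm with a two-finger parallel gripper is mounted at the origin on the work surface. World frame = base frame: x ahead of the robot, y to its left, z up, the work surface at z = 0. Lengths are in m, angles in rad, forces in N, time in s.
With the tool pointing down it reaches from about 0.4 to 0.85 m from the base axis. Payload 4.5 kg.
Tool frame: the origin (TCP) lies midway between the tips of the shut fingers; the grasp point (between the pads) lies 19 mm behind it (r.hold_point_z is the distance from the TCP to the grasp point, in m); z points along the fingers, y is the direction in which the jaws open and shut (so a half turn about z gives the same grasp; the last joint's range is limited). The gripper opens to 88 mm and grips with 3 to 60 N. Pads are 18 mm wide; open, the fingers measure 123 mm over their backs; the gripper's body (75 mm by 187 mm) begins 45 mm behind the grasp point.
Start: joints at [-1.274, 0.689, -0.195, 1.565, 0.157, 0.902, -0.215], TCP at [0.162, 0.604, 0.239] pointing down, gripper open.
Joint ranges: [-3.01, 3.01], [-0.46, 2.08], [-1.47, 1.51], [0.13, 2.56], [-1, 4.14], [0.04, 2.09], [-2.66, 2.66]. Speed limits (rad/s): [2.57, 2.57, 3.14, 3.14, 3.14, 3.14, 3.14].

## Interface

Orientations are given as a unit quaternion [x, y, z, w].
In Python, from plant import r gives the robot as it stands. The module is installed in compiled form; this text tells all that it offers.
- The arm moves only by the tool move_arm, never from a script. Its arguments are lists of equal length, an entry for each row: "turn": the turn, a rotation vector about the tool's x, y, z in units of 2 pi rad (1.0 is 2 pi rad), a list of three; "dp": the shift along the tool's x, y, z in units of 2.5 cm (1.0 is 2.5 cm), a list of three; "jaw": the closure, from -1 (fully open) to 1 (shut), so that 0 is half open. In form: {"turn": [[wx, wy, wz], ...], "dp": [[x, y, z], ...], "jaw": [jaw, ...]}. A call has 1 to 10 rows; each row shifts and turns the commanded pose from where the row before left it, along the tool's axes as they then stand; what a row does not reach is not made up. A row lasts 1/12 s, in which the tool goes at most 41.7 mm and 7.16 degrees, less where a joint would pass 70% of its speed; a pose out of reach is approached as far as the arm can. A call with a number of a shift or a turn outside -1 to 1 is refused whole. A call with a gripper value outside its range is refused whole. The fingers move at their own pace and stop on an object; "newtons" is the grip in N (left out, the last holds). Time passes only in rows, so rows that do not move let the fingers close. It gives the time, the measured TCP pose, the force and the opening at its end, in the units of the state.
- r.get_state(): the state, without advancing time (a new reading comes with each control period).
- r.snapshot(name): name is "side" or "top" or "wrist"; returns a dict with "frame" (420x560x3 uint8, blue, green, red), "mtx" (3x3 intrinsics, pixels), "origin" and "orientation" of the camera in the world; the wrist camera has in their place "tool_from_camera" (4x4, takes a point from camera to tool coordinates, whose origin is the TCP and whose axes are the flange's). Camera axes: x right, y up, looking along -z (the intrinsics and any distortion apply to the point x, -y, -z); pixel columns grow to the right and rows downward; lengths in m; the calibration is good to about 2 mm. A picture is of the moment at which its call begins: read the wrist's pose just before it. There is no depth.
- r.finish_job(): hands the job in, once; it reports no verdict.
The state is a dict: "clock": time; "q": joint angles; "qd": joint speeds; "joint_torque": joint torques, N m; "tool_pos": TCP position; "eef_rot": TCP orientation; "contact_force": force on the tool from outside, world axes, zero at the start; "moment": the same for the moment, N m; "opening": opening from 0.0 (shut) to 1.0 (fully open).
Only numpy, scipy, OpenCV 4.12 (cv2) and the standard library are available. Lean on these libraries where they do the work, as an engineer would, in place of code of your own. Each camera call takes 0.05 s, during which the arm holds its last target.

## Working session

There is one attempt and no reset: what is moved stays moved. The work goes in short steps, Python scripts to look and compute and a tool call to move; the robot and the scene stay as the last step left them, time stands still between calls to the robot, and variables do not carry over. Pictures are saved under pics/ and viewed, and the job is handed in when it is done.

Besides the shell and the picture viewer there is one more tool, called after "Request:" in YAML: its name, and indented under it one key for each argument. move_arm: Moves the arm, as the interface text tells. Shifts and turns lie within -1 to 1; 1 stands for 2.5 cm of shift or 2 pi rad of turn. Its arguments: {"type":"object","properties":{"turn":{"type":"array","items":{"type":"array","items":{"type":"number","minimum":-1,"maximum":1}}},"dp":{"type":"array","items":{"type":"array","items":{"type":"number","minimum":-1,"maximum":1}}},"jaw":{"type":"array","items":{"type":"number"}},"newtons":{"type":"number"}},"required":["turn","dp","jaw"]}

```bash
mkdir -p pics; python3 - <<'E'
from plant import r
import cv2,json
s=r.get_state();print(s, r.hold_point_z)
for n in ["side","top","wrist"]:
    d=r.snapshot(n);cv2.imwrite(f"pics/{n}0.png",d["frame"]);print(n,{k:v for k,v in d.items() if k!="frame"})
E
```

```text
{'clock': 0.0, 'q': array([-1.27420275,  0.68996393, -0.19453744,  1.56635787,  0.15728773,
        0.9024738 , -0.21511927]), 'qd': array([-9.09228197e-04,  1.42096480e-03, -1.47846523e-03,  3.46151396e-04,
        4.37957059e-04, -1.07835902e-03,  1.85123589e-05]), 'joint_torque': array([ 2.22352724e-04, -5.27577817e+01, -1.26685783e+00, -1.53432530e+01,
       -5.26022469e-02,  6.52948205e-03,  1.73230951e-04]), 'tool_pos': array([0.16222923, 0.60292278, 0.23791945]), 'eef_rot': array([ 1.30980634e-01,  9.91384513e-01, -9.03308756e-04, -6.56073279e-05]), 'contact_force': array([ 0.69071718,  0.17830175, -0.29883808]), 'moment': array([ 0.03260836, -0.00812137, -0.00632335]), 'opening': 0.9993786814533724} 0.0187
side {'mtx': array([[398.63988387,   0.        , 283.51774641],
       [  0.        , 398.63988387, 210.62986907],
       [  0.        ,   0.        ,   1.        ]]), 'origin': array([0.55486962, 0.61061169, 0.8145118 ]), 'orientation': array([-0.02703791,  0.38609164,  0.92100504, -0.04418042])}
top {'mtx': array([[380.37449703,   0.        , 287.66235482],
       [  0.        , 380.37449703, 208.73718076],
       [  0.        ,   0.        ,   1.        ]]), 'origin': array([ 0.59413924, -0.03802051,  0.94422803]), 'orientation': array([-0.01184218,  0.01255221,  0.7091192 , -0.70487741])}
wrist {'mtx': array([[378.50456677,   0.        , 273.69928039],
       [  0.        , 378.50456677, 211.48232589],
       [  0.        ,   0.        ,   1.        ]]), 'tool_from_camera': array([[ 8.00391700e-04,  9.64208427e-01,  2.65144242e-01,
         6.79789801e-02],
       [ 9.99999544e-01, -9.09621637e-04,  2.89176604e-04,
        -7.94163957e-05],
       [ 5.20007458e-04,  2.65143890e-01, -9.64208716e-01,
        -1.44477686e-01],
       [ 0.00000000e+00,  0.00000000e+00,  0.00000000e+00,
         1.00000000e+00]])}
```

View pics/side0.png

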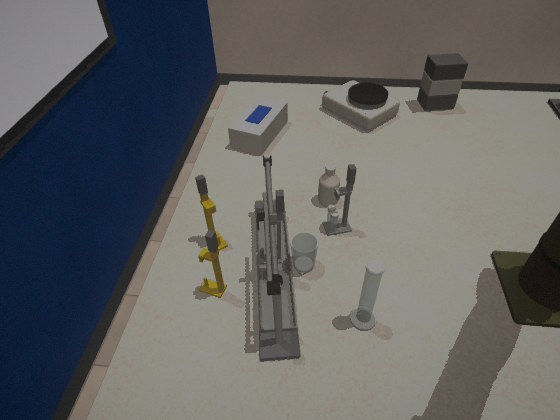

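View pics/top0.png

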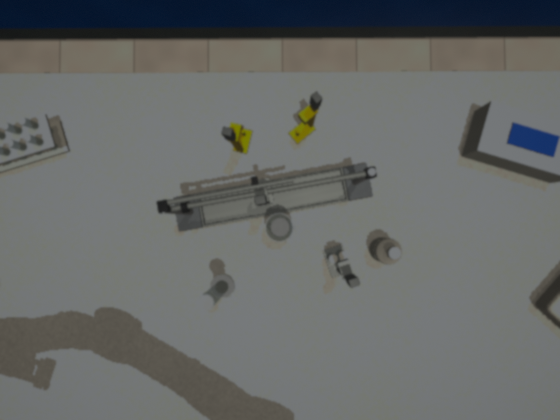

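View pics/wrist0.png

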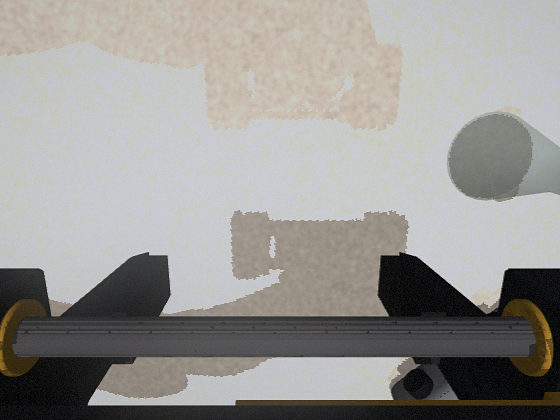

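```bash
python3 - <<'E'
import cv2
a=cv2.imread("pics/side0.png")[130:370,180:400];cv2.imwrite("pics/side0z.png",cv2.convertScaleAbs(cv2.resize(a,None,fx=2.5,fy=2.5,interpolation=cv2.INTER_CUBIC),alpha=1.5))
a=cv2.imread("pics/top0.png")[80:310,140:410];cv2.imwrite("pics/top0z.png",cv2.convertScaleAbs(cv2.resize(a,None,fx=2.6,fy=2.6,interpolation=cv2.INTER_CUBIC),alpha=1.5))
E
```

```text
(no output)
```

View pics/side0z.png

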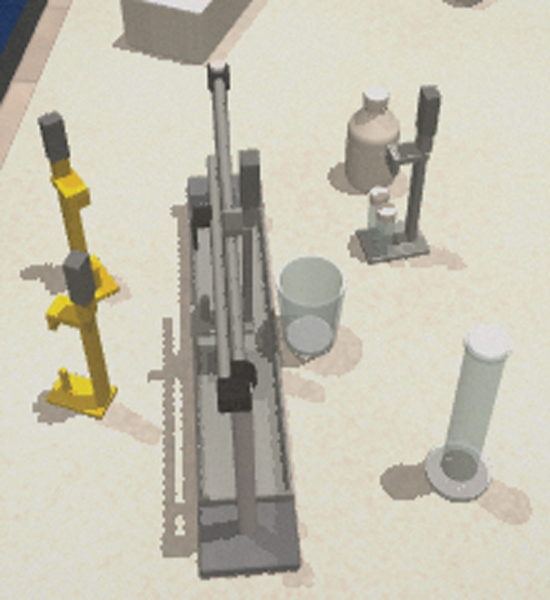

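View pics/top0z.png

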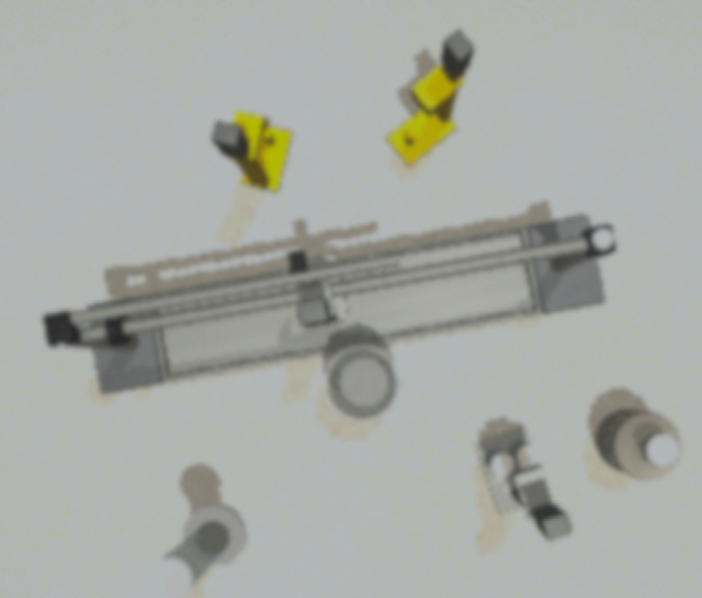

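```bash
cat > h.py <<'E'
import numpy as np,cv2
from scipy.spatial.transform import Rotation as R
from plant import r
def cam(name):
    s=r.get_state(); d=r.snapshot(name)
    K=d["mtx"]
    if name=="wrist":
        T=np.eye(4);T[:3,:3]=R.from_quat(s["eef_rot"]).as_matrix();T[:3,3]=s["tool_pos"]
        C=T@d["tool_from_camera"]
    else:
        C=np.eye(4);C[:3,:3]=R.from_quat(d["orientation"]).as_matrix();C[:3,3]=d["origin"]
    return d["frame"],K,C
def ray(K,C,p):
    v=np.array([(p[0]-K[0,2])/K[0,0],-(p[1]-K[1,2])/K[1,1],-1.])
    v=C[:3,:3]@v;return C[:3,3],v/np.linalg.norm(v)
def plane(K,C,p,z):
    o,v=ray(K,C,p);return o+v*(z-o[2])/v[2]
def tri(*rays):
    A=np.zeros((3,3));b=np.zeros(3)
    for o,v in rays:
        M=np.eye(3)-np.outer(v,v);A+=M;b+=M@o
    x=np.linalg.solve(A,b);return x,[np.linalg.norm(np.cross(x-o,v)) for o,v in rays]
def proj(K,C,P):
    c=C[:3,:3].T@(np.asarray(P)-C[:3,3]);return np.array([K[0,2]+K[0,0]*c[0]/-c[2],K[1,2]-K[1,1]*c[1]/-c[2]])
E
python3 - <<'E'
from h import *
np.set_printoptions(precision=4,suppress=True)
f,K,C=cam("top");np.savez("top.npz",f=f,K=K,C=C)
g,Ks,Cs=cam("side");np.savez("side.npz",f=g,K=Ks,C=Cs)
t=lambda u,v:(140+u/2.6-.3,80+v/2.6-.3)
s=lambda u,v:(180+u/2.5-.3,130+v/2.5-.3)
for n,p,z in [("collar",(118,330),.185),("postR",(601,238),.2),("clip",(298,262),.215),("keeperfree",(397,264),.212),("beaker top",(362,382),.09),("cyl foot",(218,537),.0),("bottle top",(661,450),.125),("loaded grip top",(551,520),.185),("empty grip top",(316,308),.27),("post L",(62,328),.21)]:
    print(n,plane(K,C,t(*p),z))
for n,a,b in [("loaded griptop",(551,524),(429,92)),("empty griptop",(316,310),(250,155))]:
    print(n,tri(ray(K,C,t(*a)),ray(Ks,Cs,s(*b))))
for n,p,z in [("collar side",(237,380),.19),("farpost",(218,68),.22)]:
    print(n,plane(Ks,Cs,s(*p),z))
E
```

```text
collar [0.6258 0.166  0.185 ]
postR [ 0.6926 -0.2027  0.2   ]
clip [0.6741 0.025  0.215 ]
keeperfree [ 0.6725 -0.0483  0.212 ]
beaker top [ 0.5836 -0.0191  0.09  ]
cyl foot [0.4364 0.1202 0.    ]
bottle top [ 0.5264 -0.2665  0.125 ]
loaded grip top [ 0.4787 -0.165   0.185 ]
empty grip top [0.6365 0.008  0.27  ]
post L [0.6265 0.2008 0.21  ]
loaded griptop (array([ 0.48  , -0.1598,  0.2161]), [np.float64(0.00043765995199925636), np.float64(0.00043765995199934515)])
empty griptop (array([0.6341, 0.0078, 0.2724]), [np.float64(0.00086380700853373), np.float64(0.0008638070085336931)])
collar side [0.6271 0.1712 0.19  ]
farpost [ 0.6864 -0.176   0.22  ]
```

```bash
cat > plan.py <<'E'
from h import *
def plan(target,yaw=None,n=None,start=None,tiltfix=True):
    """target TCP world pos; yaw = world angle (deg) of tool y; tool pointing down. prints rows"""
    s=r.get_state() if start is None else start
    p=np.array(s["tool_pos"]);Q=R.from_quat(s["eef_rot"])
    if yaw is None:
        y=Q.as_matrix()[:,1];yaw=np.degrees(np.arctan2(y[1],y[0]))
    a=np.radians(yaw);Y=np.array([np.cos(a),np.sin(a),0]);Z=np.array([0,0,-1.]);X=np.cross(Y,Z)
    Qt=R.from_matrix(np.stack([X,Y,Z],1))
    w=(Q.inv()*Qt).as_rotvec();
    d=np.asarray(target)-p
    if n is None:
        n=int(np.ceil(max(np.linalg.norm(d)/.024,np.degrees(np.linalg.norm(w))/6.5,1)))
    W=w/n/(2*np.pi);W=np.round(W,4)
    T=[];D=[]
    pc=p.copy();q=Q
    for i in range(n):
        rem=(np.asarray(target)-pc)/(n-i)
        # shift is along axes as they stand (before turn)
        dd=np.round(q.inv().apply(rem)/.025,2)
        D.append(dd.tolist());T.append(W.tolist())
        pc=pc+q.apply(dd*.025);q=q*R.from_rotvec(W*2*np.pi)
    print("n",n,"end",pc.round(4),"yaw",np.degrees(np.arctan2(*q.as_matrix()[[1,0],1])).round(2))
    for k in range(0,n,10):
        print("turn",T[k:k+10]);print("dp",D[k:k+10])
    return dict(tool_pos=pc,eef_rot=q.as_quat())
def stt():
    s=r.get_state();M=R.from_quat(s["eef_rot"]).as_matrix()
    print("t",round(s["clock"],2),"p",s["tool_pos"].round(4),"yaw",np.degrees(np.arctan2(M[1,1],M[0,1])).round(2),"z",M[:,2].round(3),"F",s["contact_force"].round(1),"open",round(s["opening"],3))
    return s
E
python3 -c "
from plan import *
stt();plan([0.634,0.01,0.36],10.3,n=30)"
```

```text
t 0.25 p [0.1623 0.6033 0.2383] yaw 74.94 z [-0.    -0.001 -1.   ] F [0.2 0.1 0.2] open 1.004
n 30 end [0.6341 0.0101 0.36  ] yaw 10.14
turn [[-0.0, 0.0, 0.006], [-0.0, 0.0, 0.006], [-0.0, 0.0, 0.006], [-0.0, 0.0, 0.006], [-0.0, 0.0, 0.006], [-0.0, 0.0, 0.006], [-0.0, 0.0, 0.006], [-0.0, 0.0, 0.006], [-0.0, 0.0, 0.006], [-0.0, 0.0, 0.006]]
dp [[-0.81, -0.6, -0.16], [-0.83, -0.57, -0.16], [-0.86, -0.54, -0.16], [-0.88, -0.5, -0.16], [-0.89, -0.47, -0.16], [-0.91, -0.44, -0.16], [-0.93, -0.4, -0.16], [-0.94, -0.37, -0.16], [-0.95, -0.33, -0.16], [-0.97, -0.3, -0.16]]
turn [[-0.0, 0.0, 0.006], [-0.0, 0.0, 0.006], [-0.0, 0.0, 0.006], [-0.0, 0.0, 0.006], [-0.0, 0.0, 0.006], [-0.0, 0.0, 0.006], [-0.0, 0.0, 0.006], [-0.0, 0.0, 0.006], [-0.0, 0.0, 0.006], [-0.0, 0.0, 0.006]]
dp [[-0.98, -0.26, -0.16], [-0.99, -0.22, -0.16], [-0.99, -0.19, -0.16], [-1.0, -0.15, -0.16], [-1.0, -0.11, -0.16], [-1.01, -0.07, -0.16], [-1.01, -0.03, -0.16], [-1.01, 0.0, -0.16], [-1.01, 0.04, -0.16], [-1.01, 0.08, -0.16]]
turn [[-0.0, 0.0, 0.006], [-0.0, 0.0, 0.006], [-0.0, 0.0, 0.006], [-0.0, 0.0, 0.006], [-0.0, 0.0, 0.006], [-0.0, 0.0, 0.006], [-0.0, 0.0, 0.006], [-0.0, 0.0, 0.006], [-0.0, 0.0, 0.006], [-0.0, 0.0, 0.006]]
dp [[-1.0, 0.12, -0.17], [-1.0, 0.16, -0.16], [-0.99, 0.19, -0.17], [-0.98, 0.23, -0.16], [-0.98, 0.27, -0.17], [-0.96, 0.31, -0.16], [-0.95, 0.34, -0.17], [-0.94, 0.38, -0.16], [-0.92, 0.41, -0.17], [-0.91, 0.45, -0.16]]
```

Request:
move_arm:
  turn:
    - [0,0,0.006]
    - [0,0,0.006]
    - [0,0,0.006]
    - [0,0,0.006]
    - [0,0,0.006]
    - [0,0,0.006]
    - [0,0,0.006]
    - [0,0,0.006]
    - [0,0,0.006]
    - [0,0,0.006]
  dp:
    - [-0.8,-0.6,-0.3]
    - [-0.85,-0.55,-0.3]
    - [-0.85,-0.55,-0.3]
    - [-0.9,-0.5,-0.3]
    - [-0.9,-0.45,-0.3]
    - [-0.9,-0.45,-0.3]
    - [-0.9,-0.4,-0.3]
    - [-0.95,-0.35,-0.3]
    - [-0.95,-0.35,-0.3]
    - [-0.95,-0.3,-0.3]
  jaw: [-1,-1,-1,-1,-1,-1,-1,-1,-1,-1]

```text
clock: 1.08
tool_pos: [0.3199, 0.4054, 0.3141]
eef_rot: [0.315, 0.949, -0.0, 0.0]
contact_force: [0.4, -0.5, -0.3]
opening: 1.0
```

Request:
move_arm:
  turn:
    - [0,0,0.006]
    - [0,0,0.006]
    - [0,0,0.006]
    - [0,0,0.006]
    - [0,0,0.006]
    - [0,0,0.006]
    - [0,0,0.006]
    - [0,0,0.006]
    - [0,0,0.006]
    - [0,0,0.006]
  dp:
    - [-1,-0.25,-0.15]
    - [-1,-0.2,-0.15]
    - [-1,-0.2,-0.15]
    - [-1,-0.15,-0.15]
    - [-1,-0.1,-0.15]
    - [-1,-0.05,-0.15]
    - [-1,-0.05,-0.15]
    - [-1,0,-0.1]
    - [-1,0.05,-0.1]
    - [-1,0.1,-0.1]
  jaw: [-1,-1,-1,-1,-1,-1,-1,-1,-1,-1]

```text
clock: 1.92
tool_pos: [0.4779, 0.2089, 0.3477]
eef_rot: [0.488, 0.873, 0.0, -0.0]
contact_force: [-0.3, 0.4, -0.1]
opening: 0.996
```

```bash
python3 -c "
from plan import *
stt();plan([0.634,0.01,0.36],10.3,n=10)"
```

```text
t 1.92 p [0.4779 0.2089 0.3477] yaw 31.64 z [-0.  0. -1.] F [-0.3  0.4 -0.1] open 0.996
n 10 end [0.6341 0.0099 0.3601] yaw 10.4
turn [[-0.0, -0.0, 0.0059], [-0.0, -0.0, 0.0059], [-0.0, -0.0, 0.0059], [-0.0, -0.0, 0.0059], [-0.0, -0.0, 0.0059], [-0.0, -0.0, 0.0059], [-0.0, -0.0, 0.0059], [-0.0, -0.0, 0.0059], [-0.0, -0.0, 0.0059], [-0.0, -0.0, 0.0059]]
dp [[-1.0, 0.11, -0.05], [-1.0, 0.15, -0.05], [-0.99, 0.19, -0.05], [-0.99, 0.23, -0.05], [-0.98, 0.26, -0.05], [-0.97, 0.3, -0.05], [-0.95, 0.33, -0.05], [-0.94, 0.37, -0.05], [-0.93, 0.4, -0.05], [-0.92, 0.44, -0.05]]
```

Request:
move_arm:
  turn:
    - [0,0,0.006]
    - [0,0,0.006]
    - [0,0,0.006]
    - [0,0,0.006]
    - [0,0,0.006]
    - [0,0,0.006]
    - [0,0,0.006]
    - [0,0,0.006]
    - [0,0,0.006]
    - [0,0,0.005]
  dp:
    - [-1,0.1,-0.05]
    - [-1,0.15,-0.05]
    - [-1,0.2,-0.05]
    - [-1,0.25,-0.05]
    - [-1,0.25,-0.05]
    - [-0.95,0.3,-0.05]
    - [-0.95,0.35,-0.05]
    - [-0.95,0.35,-0.05]
    - [-0.9,0.4,-0.05]
    - [-0.9,0.45,-0.05]
  jaw: [-1,-1,-1,-1,-1,-1,-1,-1,-1,-1]

```text
clock: 2.75
tool_pos: [0.6343, 0.0106, 0.3599]
eef_rot: [0.64, 0.768, -0.0, -0.0]
contact_force: [0.2, 0.3, 0.7]
opening: 1.002
```

```bash
python3 -c "
from plan import *
stt();f,K,C=cam('wrist');np.savez('w1.npz',f=f,K=K,C=C);cv2.imwrite('pics/w1.png',cv2.convertScaleAbs(cv2.resize(f,(800,600),interpolation=cv2.INTER_CUBIC),alpha=1.3));stt()"
```

```text
t 2.75 p [0.6343 0.0106 0.3599] yaw 10.41 z [-0.  0. -1.] F [0.2 0.3 0.7] open 1.002
t 2.8 p [0.6369 0.0044 0.3598] yaw 9.97 z [ 0.003 -0.005 -1.   ] F [ 1.8 -4.4  0.3] open 0.995
```

View pics/w1.png

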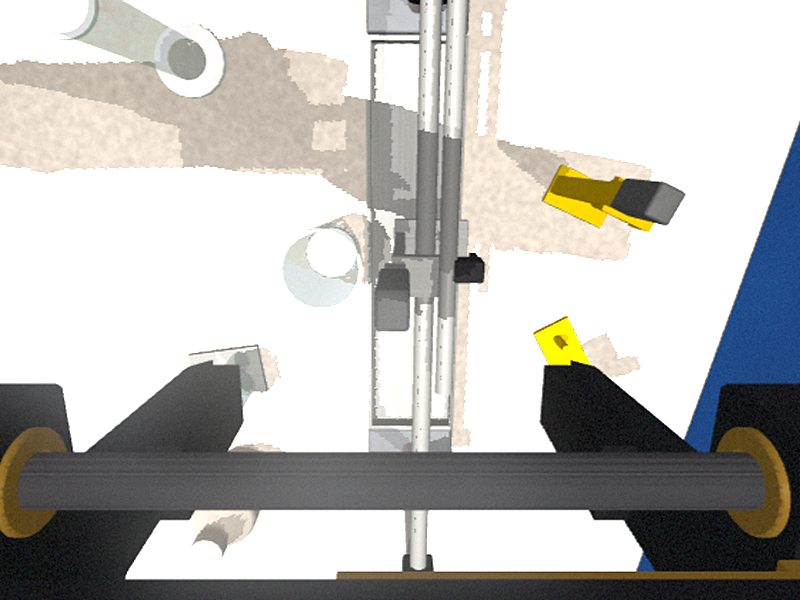

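```bash
python3 -c "
from plan import *
stt();f,K,C=cam('wrist');stt();np.savez('w2.npz',f=f,K=K,C=C);c=f[110:320,220:380];cv2.imwrite('pics/w2.png',cv2.resize(c,None,fx=2.8,fy=2.8,interpolation=cv2.INTER_CUBIC));c=f[0:210,220:380];cv2.imwrite('pics/w2b.png',cv2.resize(c,None,fx=2.8,fy=2.8,interpolation=cv2.INTER_CUBIC))"
```

```text
t 2.8 p [0.6369 0.0044 0.3598] yaw 9.97 z [ 0.003 -0.005 -1.   ] F [ 1.8 -4.4  0.3] open 0.995
t 2.85 p [0.6355 0.0064 0.3596] yaw 10.1 z [ 0.001 -0.004 -1.   ] F [ 0.4 -0.   0.5] open 1.002
```

View pics/w2.png

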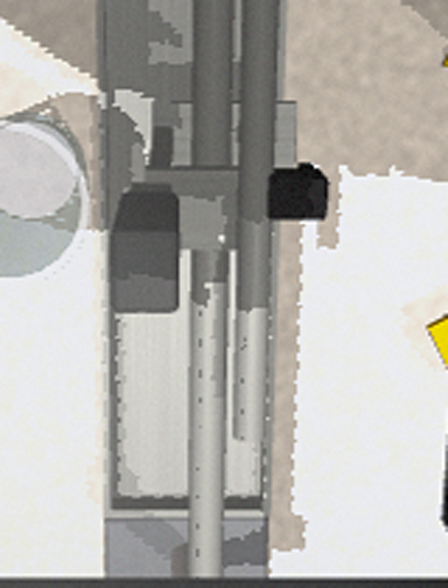

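View pics/w2b.png

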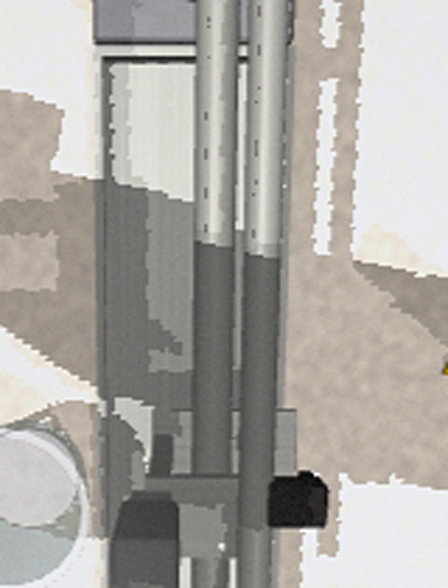

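```bash
python3 -c "
from plan import *
np.set_printoptions(precision=4,suppress=True)
stt();f,K,C=cam('wrist');stt();np.savez('w3.npz',f=f,K=K,C=C)
c=f[170:300,230:360];cv2.imwrite('pics/w3.png',cv2.resize(c,None,fx=4.6,fy=4.6,interpolation=cv2.INTER_CUBIC))
g=cv2.cvtColor(f,cv2.COLOR_BGR2GRAY).astype(int)
for v in (20,50,80,120,270,290,310): print(v,[ (u,int(g[v,u])) for u in range(284,326)])
"
```

```text
t 2.85 p [0.6355 0.0064 0.3596] yaw 10.1 z [ 0.001 -0.004 -1.   ] F [ 0.4 -0.   0.5] open 1.002
t 2.9 p [0.6344 0.0093 0.3594] yaw 10.31 z [-0.    -0.001 -1.   ] F [ 0.4 -0.1 -0.5] open 0.999
20 [(284, 216), (285, 212), (286, 212), (287, 213), (288, 210), (289, 217), (290, 217), (291, 181), (292, 122), (293, 130), (294, 156), (295, 167), (296, 173), (297, 185), (298, 209), (299, 210), (300, 199), (301, 186), (302, 177), (303, 149), (304, 134), (305, 121), (306, 97), (307, 161), (308, 204), (309, 212), (310, 157), (311, 128), (312, 140), (313, 158), (314, 170), (315, 181), (316, 205), (317, 209), (318, 204), (319, 183), (320, 176), (321, 166), (322, 153), (323, 133), (324, 103), (325, 131)]
50 [(284, 220), (285, 215), (286, 215), (287, 218), (288, 215), (289, 217), (290, 221), (291, 170), (292, 127), (293, 144), (294, 162), (295, 172), (296, 178), (297, 205), (298, 214), (299, 214), (300, 195), (301, 163), (302, 148), (303, 140), (304, 131), (305, 110), (306, 99), (307, 204), (308, 221), (309, 191), (310, 126), (311, 133), (312, 157), (313, 166), (314, 178), (315, 204), (316, 219), (3
[... 1913 characters left out ...]
86), (310, 87), (311, 87), (312, 84), (313, 79), (314, 111), (315, 138), (316, 139), (317, 158), (318, 181), (319, 180), (320, 177), (321, 179), (322, 183), (323, 187), (324, 182), (325, 232)]
310 [(284, 115), (285, 114), (286, 104), (287, 106), (288, 115), (289, 139), (290, 163), (291, 125), (292, 169), (293, 190), (294, 191), (295, 186), (296, 179), (297, 171), (298, 160), (299, 137), (300, 107), (301, 109), (302, 108), (303, 108), (304, 108), (305, 107), (306, 112), (307, 114), (308, 115), (309, 112), (310, 108), (311, 116), (312, 109), (313, 105), (314, 108), (315, 95), (316, 132), (317, 231), (318, 237), (319, 235), (320, 234), (321, 235), (322, 232), (323, 235), (324, 235), (325, 235)]
```

View pics/w3.png

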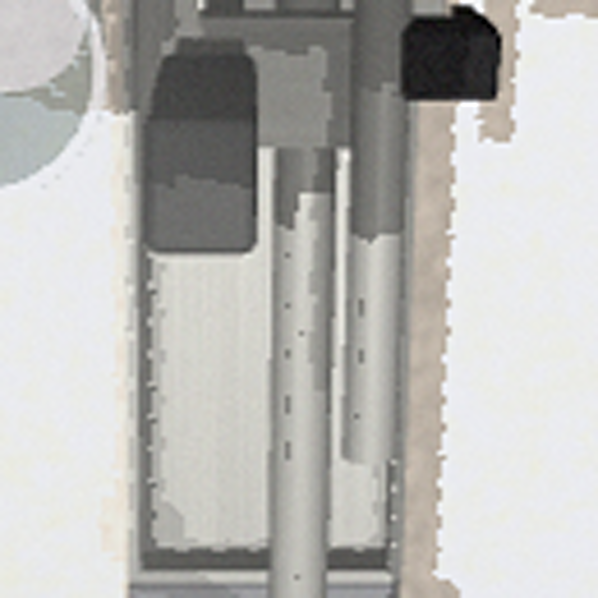

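```bash
python3 -c "
from plan import *
np.set_printoptions(precision=4,suppress=True)
d=np.load('w3.npz');K,C=d['K'],d['C']
a=plane(K,C,(299,20),.185);b=plane(K,C,(294.4,310),.185)
m=plane(K,C,(297.4,120),.185);print(a,m,b)
v=(a-b)/np.linalg.norm(a-b);yaw=np.degrees(np.arctan2(-v[0],v[1]));print('yaw',yaw)
w=lambda u,v:(230+u/4.6-.4,170+v/4.6-.4)
g=plane(K,C,w(202,185.5),.271);print('grip',g)
X=np.array([v[1],-v[0],0]);print('grip x rel rail',(g-a)@X)
for n,p,z in [('clip tl',(402,10),.215),('clip bl',(402,100),.215),('clip br',(500,100),.215),('keepfree',(368,462),.212)]:
  q=plane(K,C,w(*p),z);print(n,q,'rel grip y',(q-g)@v,'x',(q-a)@X)
# post/tray landmarks
"
```

```text
[0.6315 0.1395 0.185 ] [0.6446 0.0662 0.185 ] [ 0.6754 -0.1054  0.185 ]
yaw 10.175829943838862
grip [0.6346 0.0108 0.271 ]
grip x rel rail -0.01965121512359826
clip tl [0.6649 0.0315 0.215 ] rel grip y 0.01504441444071498 x 0.013848437689466036
clip bl [0.6681 0.0164 0.215 ] rel grip y -0.0003628722666475117 x 0.01431401560927233
clip br [0.6845 0.0193 0.215 ] rel grip y -0.00037506293958349907 x 0.030948491542389628
keepfree [ 0.6764 -0.0512  0.212 ] rel grip y -0.06838336383764383 x 0.010518359041710185
```

Request:
move_arm:
  turn:
    - [0,0,0]
    - [0,0,0]
    - [0,0,0]
    - [0,0,0]
    - [0,0,0]
    - [0,0,0]
    - [0,0,0]
    - [0,0,0]
  dp:
    - [0,0,0.6]
    - [0,0,0.8]
    - [0,0,0.9]
    - [0,0,0.9]
    - [0,0,0.8]
    - [0,0,0.7]
    - [0,0,0.5]
    - [0,0,0]
  jaw: [-1,-1,-1,-1,-1,-0.5,-0.3,-0.3]

```text
clock: 3.57
tool_pos: [0.6312, 0.0134, 0.2271]
eef_rot: [0.638, 0.77, -0.002, -0.003]
contact_force: [-0.3, 0.3, 0.2]
opening: 0.794
```

```bash
python3 -c "
from plan import *
stt();f,K,C=cam('wrist');stt();cv2.imwrite('pics/w4.png',f)"
```

```text
t 3.57 p [0.6312 0.0134 0.2271] yaw 10.64 z [-0.007  0.001 -1.   ] F [-0.3  0.3  0.2] open 0.794
t 3.62 p [0.6323 0.0131 0.2288] yaw 10.62 z [-0.004  0.001 -1.   ] F [ 0.6  0.2 -0.3] open 0.753
```

View pics/w4.png

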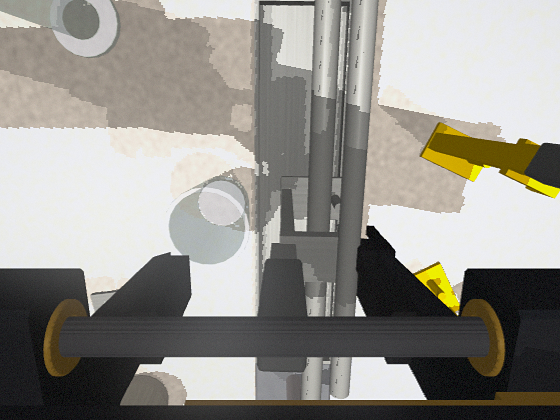

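Request:
move_arm:
  turn:
    - [0,0,0]
    - [0,0,0]
    - [0,0,0]
    - [0,0,0]
    - [0,0,0]
    - [0,0,0]
  dp:
    - [0,0.1,0]
    - [0,0,0]
    - [0,0,0]
    - [0,0,0]
    - [0,0,0]
    - [0,0,0]
  jaw: [0.2,0.6,1,1,1,1]
  newtons: 15

```text
clock: 4.12
tool_pos: [0.6364, 0.0119, 0.2303]
eef_rot: [0.639, 0.769, 0.0, 0.0]
contact_force: [1.3, -0.3, 0.4]
opening: 0.299
```

```bash
python3 -c "
from plan import *
stt()"
```

```text
t 4.12 p [0.6364 0.0119 0.2303] yaw 10.5 z [ 0.001  0.    -1.   ] F [ 1.3 -0.3  0.4] open 0.299
```

Request:
move_arm:
  turn:
    - [0,0,0]
    - [0,0,0]
    - [0,0,0]
    - [0,0,0.001]
    - [0,0,0]
    - [0,0,0]
    - [0,0,0]
    - [0,0,0]
    - [0,0,0]
    - [0,0,0]
  dp:
    - [0,0,0]
    - [0,0,0]
    - [0,0,0]
    - [0.3,0,0]
    - [0.6,0,0]
    - [0.8,0,0]
    - [0.8,0,0]
    - [0.8,0,0]
    - [0.8,0,0]
    - [0.5,0,0]
  jaw: [1,1,1,1,1,1,1,1,1,1]

```text
clock: 4.95
tool_pos: [0.6152, 0.1295, 0.2301]
eef_rot: [0.64, 0.768, 0.001, -0.001]
contact_force: [0.1, -1.6, 0.4]
opening: 0.176
```

```bash
python3 -c "
from plan import *
stt();f,K,C=cam('wrist');stt();cv2.imwrite('pics/w5.png',f)"
```

```text
t 4.95 p [0.6152 0.1295 0.2301] yaw 10.35 z [-0.     0.002 -1.   ] F [ 0.1 -1.6  0.4] open 0.176
t 5.0 p [0.6148 0.1322 0.23  ] yaw 10.53 z [-0.001  0.004 -1.   ] F [-0.7  3.4  2.4] open 0.181
```

View pics/w5.png

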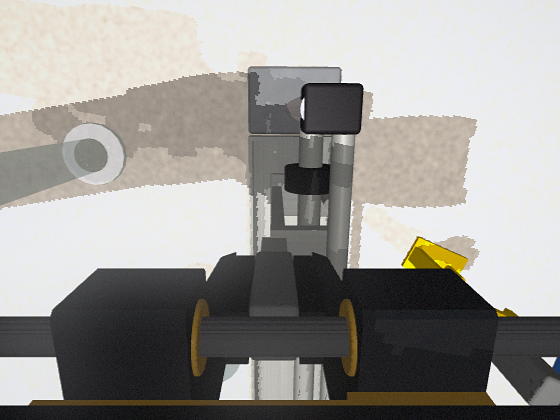

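Request:
move_arm:
  turn:
    - [0,0,0]
    - [0,0,0]
    - [0,0,0]
    - [0,0,0]
    - [0,0,0]
  dp:
    - [0.1,0,0]
    - [0.1,0,0]
    - [0.1,0,0]
    - [0.1,0,0]
    - [0,0,0]
  jaw: [1,1,1,1,1]

```text
clock: 5.42
tool_pos: [0.6146, 0.1337, 0.23]
eef_rot: [0.642, 0.766, -0.0, 0.001]
contact_force: [0.2, -1.1, 1.7]
opening: 0.181
```

```bash
python3 -c "
from plan import *
stt();f,K,C=cam('wrist');stt();cv2.imwrite('pics/w6.png',cv2.resize(f[140:280,220:380],None,fx=4,fy=4))"
```

```text
t 5.42 p [0.6146 0.1337 0.23  ] yaw 10.05 z [ 0.    -0.001 -1.   ] F [ 0.2 -1.1  1.7] open 0.181
t 5.47 p [0.6146 0.1337 0.23  ] yaw 10.05 z [ 0.    -0.001 -1.   ] F [ 1.  -1.7  1.3] open 0.18
```

View pics/w6.png

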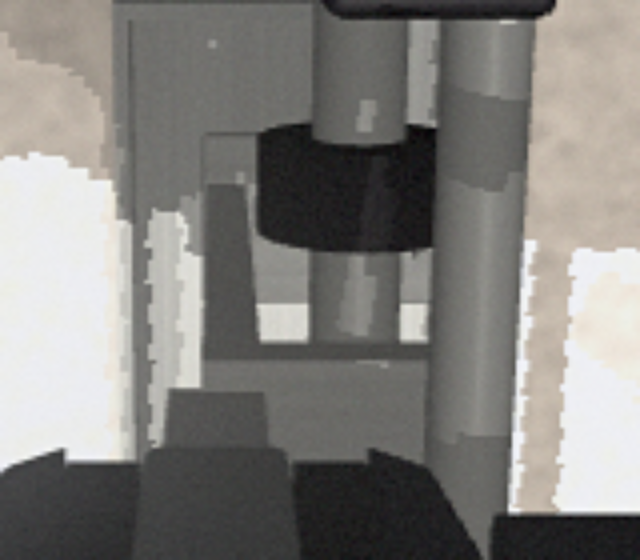

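Request:
move_arm:
  turn:
    - [0,0,0]
    - [0,0,0]
    - [0,0,0]
    - [0,0,0]
    - [0,0,0]
    - [0,0,0]
  dp:
    - [0.1,0,0]
    - [0.1,0,0]
    - [0.1,0,0]
    - [0.05,0,0]
    - [0.05,0,0]
    - [0,0,0]
  jaw: [1,1,1,1,1,1]

```text
clock: 5.97
tool_pos: [0.6125, 0.1453, 0.23]
eef_rot: [0.642, 0.767, 0.0, -0.0]
contact_force: [0.0, -1.6, 2.5]
opening: 0.178
```

```bash
python3 -c "
from plan import *
stt();f,K,C=cam('wrist');stt();cv2.imwrite('pics/w7.png',cv2.resize(f[140:280,220:380],None,fx=4,fy=4))"
```

```text
t 5.97 p [0.6125 0.1453 0.23  ] yaw 10.18 z [ 0.  0. -1.] F [ 0.  -1.6  2.5] open 0.178
t 6.02 p [0.6125 0.1453 0.23  ] yaw 10.17 z [ 0.  0. -1.] F [-0.5 -1.1  1. ] open 0.181
```

View pics/w7.png

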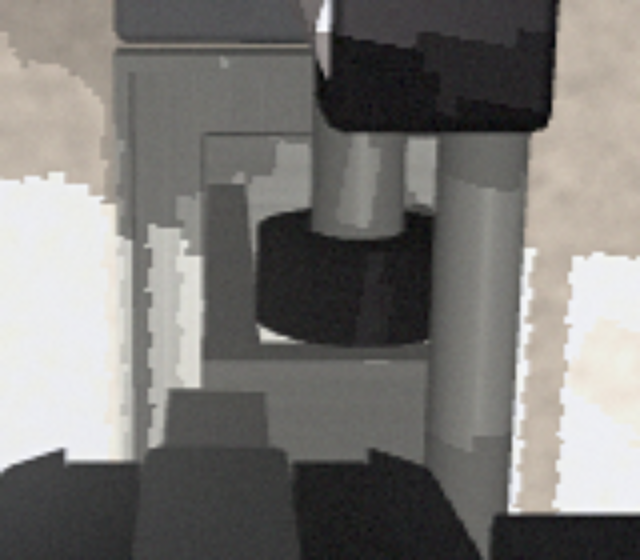

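Request:
move_arm:
  turn:
    - [0,0,0]
    - [0,0,0]
    - [0,0,0]
    - [0,0,0]
    - [0,0,0]
  dp:
    - [0.05,0,0]
    - [0.03,0,0]
    - [0.03,0,0]
    - [0.03,0,0]
    - [0,0,0]
  jaw: [1,1,1,1,1]

```text
clock: 6.43
tool_pos: [0.6121, 0.1474, 0.2301]
eef_rot: [0.642, 0.767, -0.0, 0.001]
contact_force: [0.6, -4.3, 2.8]
opening: 0.18
```

```bash
python3 -c "
from plan import *
stt()"
```

```text
t 6.43 p [0.6121 0.1474 0.2301] yaw 10.1 z [ 0.    -0.001 -1.   ] F [ 0.6 -4.3  2.8] open 0.18
```

Request:
move_arm:
  turn:
    - [0,0,0]
    - [0,0,0]
    - [0,0,0]
    - [0,0,0]
    - [0,0,0]
    - [0,0,0]
    - [0,0,0]
    - [0,0,0]
    - [0,0,0]
    - [0,0,0]
  dp:
    - [0,0,0]
    - [0,0,0]
    - [0,0,0]
    - [0,0,0]
    - [0,0,-0.5]
    - [0,0,-0.8]
    - [0,0,-1]
    - [0,0,-1]
    - [0,0,-1]
    - [0,0,-0.6]
  jaw: [0.4,-0.2,-0.6,-1,-1,-1,-1,-1,-1,-1]

```text
clock: 7.27
tool_pos: [0.6126, 0.149, 0.3553]
eef_rot: [0.642, 0.767, 0.002, 0.001]
contact_force: [1.3, -0.5, 0.8]
opening: 0.914
```

```bash
python3 -c "
from plan import *
np.set_printoptions(precision=4,suppress=True)
stt();f,K,C=cam('wrist');stt();cv2.imwrite('pics/w8.png',f)
f,K,C=cam('top');cv2.imwrite('pics/top8.png',cv2.resize(f[80:310,140:410],None,fx=2.6,fy=2.6,interpolation=cv2.INTER_CUBIC))
"
```

```text
t 7.27 p [0.6126 0.149  0.3553] yaw 10.17 z [ 0.003  0.002 -1.   ] F [ 1.3 -0.5  0.8] open 0.914
t 7.32 p [0.6138 0.1492 0.3576] yaw 10.17 z [ 0.008  0.003 -1.   ] F [2.  0.1 1.7] open 0.954
```

View pics/w8.png

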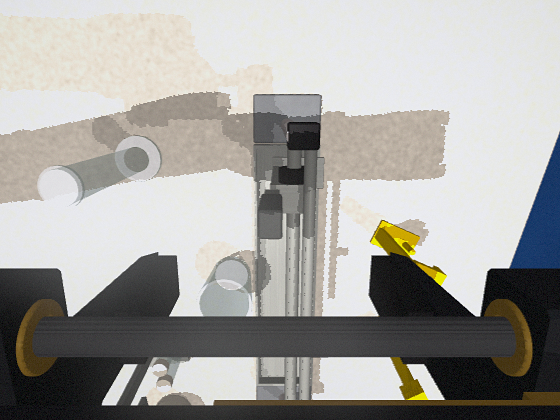

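Request:
move_arm:
  turn:
    - [0,0,0]
    - [0,0,0]
    - [0,0,0]
    - [0,0,0]
    - [0,0,0]
    - [0,0,0]
    - [0,0,0]
    - [0,0,0]
    - [0,0,0]
    - [0,0,0]
  dp:
    - [-0.5,0,0]
    - [-0.9,0,0]
    - [-1,0,0]
    - [-1,0,0]
    - [-1,0,0]
    - [-1,0,0]
    - [-1,0,0]
    - [-0.9,0,0]
    - [-0.4,0,0]
    - [0,0,0]
  jaw: [-1,-1,-1,-1,-1,-1,-1,-1,-1,-1]

```text
clock: 8.2
tool_pos: [0.645, -0.0454, 0.3508]
eef_rot: [0.644, 0.765, -0.002, -0.0]
contact_force: [-0.1, -0.5, 0.8]
opening: 1.001
```

Request:
move_arm:
  turn:
    - [0,0,0]
    - [0,0,0]
    - [0,0,0]
  dp:
    - [0,0,0]
    - [0,0,0]
    - [0,0,0]
  jaw: [-1,-1,-1]

```text
clock: 8.45
tool_pos: [0.6456, -0.0388, 0.3521]
eef_rot: [0.641, 0.768, 0.0, -0.001]
contact_force: [0.0, -0.3, -1.0]
opening: 1.002
```

```bash
python3 -c "
from plan import *
stt();f,K,C=cam('wrist');stt();np.savez('w9.npz',f=f,K=K,C=C);cv2.imwrite('pics/w9.png',f);cv2.imwrite('pics/w9z.png',cv2.resize(f[50:200,250:400],None,fx=4,fy=4,interpolation=cv2.INTER_CUBIC))
"
```

```text
t 8.45 p [ 0.6456 -0.0388  0.3521] yaw 10.32 z [-0.001  0.002 -1.   ] F [ 0.  -0.3 -1. ] open 1.002
t 8.5 p [ 0.6457 -0.039   0.3523] yaw 10.31 z [-0.     0.001 -1.   ] F [0.6 1.1 0.7] open 1.002
```

View pics/w9.png

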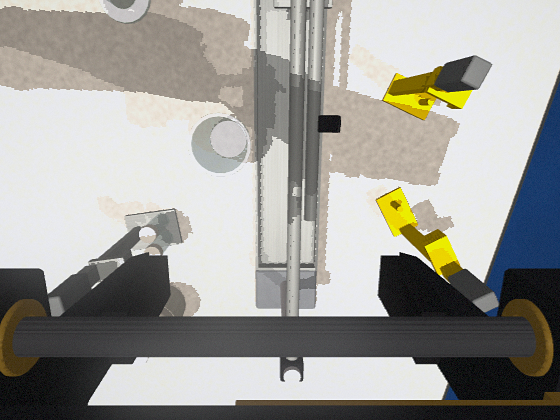

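View pics/w9z.png

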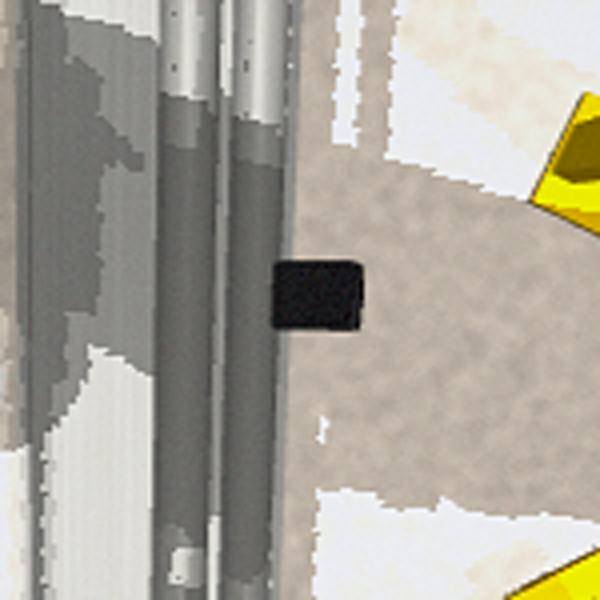

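```bash
python3 -c "
from plan import *
np.set_printoptions(precision=4,suppress=True)
d=np.load('w9.npz');K,C=d['K'],d['C']
a=plane(K,C,(250+186/4,50+200/4),.185)
v=np.array([-.1767,.9843,0]);X=np.array([.9843,.1767,0])
e=np.array([.6121,.1474,0])
for z in (.205,.215,.220):
  m=plane(K,C,(250+317/4-.4,50+295/4-.4),z);print(z,m,'y_r via stop',(m-e)@v+.153,'x',(m-e)@X)
k=plane(K,C,(310,219.5),.212);print('keeper',(k-e)@v+.153)
for p in [(125,214),(177,208),(188,240)]: print(plane(K,C,p,.006))
stt();plan([.48,-.15,.38],10.3,n=9)
"
```

```text
0.205 [0.6761 0.0242 0.205 ] y_r via stop 0.020453930480188287 x 0.041252588408910884
0.215 [0.6747 0.0244 0.215 ] y_r via stop 0.020829276962538612 x 0.039831584770329324
0.22 [0.6739 0.0244 0.22  ] y_r via stop 0.021016950203713775 x 0.03912108295103854
keeper -0.052823125670515364
[ 0.4612 -0.1437  0.006 ]
[ 0.5291 -0.1228  0.006 ]
[ 0.5491 -0.1653  0.006 ]
t 8.5 p [ 0.6457 -0.039   0.3523] yaw 10.31 z [-0.     0.001 -1.   ] F [0.6 1.1 0.7] open 1.002
n 9 end [ 0.4799 -0.1501  0.38  ] yaw 10.31
turn [[-0.0, -0.0, 0.0], [-0.0, -0.0, 0.0], [-0.0, -0.0, 0.0], [-0.0, -0.0, 0.0], [-0.0, -0.0, 0.0], [-0.0, -0.0, 0.0], [-0.0, -0.0, 0.0], [-0.0, -0.0, 0.0], [-0.0, -0.0, 0.0]]
dp [[-0.35, -0.81, -0.12], [-0.35, -0.81, -0.12], [-0.35, -0.81, -0.12], [-0.35, -0.81, -0.13], [-0.36, -0.82, -0.12], [-0.35, -0.81, -0.13], [-0.36, -0.82, -0.12], [-0.35, -0.81, -0.13], [-0.36, -0.82, -0.12]]
```

Request:
move_arm:
  turn:
    - [0,0,0]
    - [0,0,0]
    - [0,0,0]
    - [0,0,0]
    - [0,0,0]
    - [0,0,0]
    - [0,0,0]
    - [0,0,0]
    - [0,0,0]
    - [0,0,0]
  dp:
    - [-0.3,-0.7,-0.1]
    - [-0.4,-0.9,-0.1]
    - [-0.4,-0.9,-0.2]
    - [-0.4,-0.9,-0.2]
    - [-0.4,-0.9,-0.2]
    - [-0.4,-0.9,-0.2]
    - [-0.4,-0.9,-0.1]
    - [-0.4,-0.8,0]
    - [-0.2,-0.4,0]
    - [0,0,0]
  jaw: [-1,-1,-1,-1,-1,-1,-1,-1,-1,-1]

```text
clock: 9.33
tool_pos: [0.479, -0.1557, 0.3805]
eef_rot: [0.643, 0.766, -0.0, 0.0]
contact_force: [0.8, 0.7, 0.4]
opening: 0.997
```

Request:
move_arm:
  turn:
    - [0,0,0]
    - [0,0,0]
    - [0,0,0]
  dp:
    - [0,0,0]
    - [0,0,0]
    - [0,0,0]
  jaw: [-1,-1,-1]

```text
clock: 9.58
tool_pos: [0.482, -0.1531, 0.3797]
eef_rot: [0.641, 0.768, 0.0, -0.0]
contact_force: [-0.3, -0.6, 0.8]
opening: 1.0
```

```bash
python3 -c "
from plan import *
stt();f,K,C=cam('wrist');stt();np.savez('w10.npz',f=f,K=K,C=C);cv2.imwrite('pics/w10.png',f);cv2.imwrite('pics/w10z.png',cv2.resize(f[150:320,220:390],None,fx=3.5,fy=3.5,interpolation=cv2.INTER_CUBIC))
"
```

```text
t 9.58 p [ 0.482  -0.1531  0.3797] yaw 10.3 z [ 0.     0.001 -1.   ] F [-0.3 -0.6  0.8] open 1.0
t 9.63 p [ 0.4817 -0.1533  0.3796] yaw 10.28 z [ 0.     0.001 -1.   ] F [ 0.5  0.2 -0.2] open 1.0
```

View pics/w10.png

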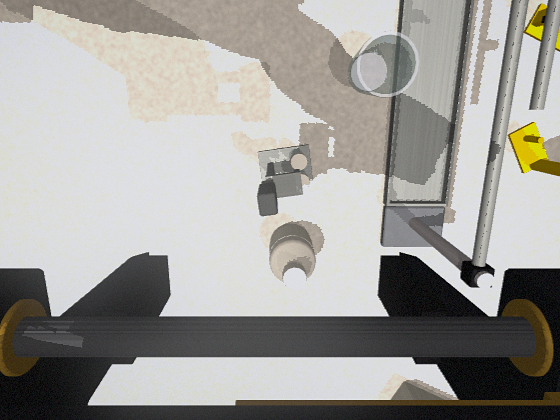

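View pics/w10z.png

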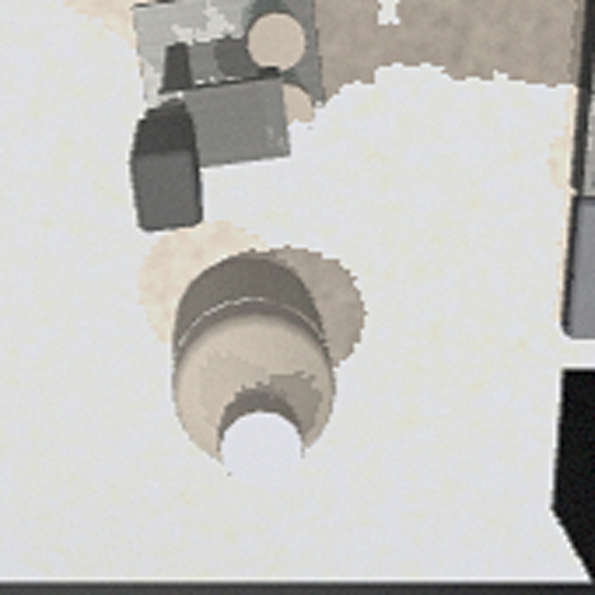

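```bash
python3 -c "
from plan import *
np.set_printoptions(precision=4,suppress=True)
d=np.load('w10.npz');K,C=d['K'],d['C']
P=[plane(K,C,(220+u/3.5-.4,150+v/3.5-.4),.210) for u,v in [(132,153),(196,147),(203,220),(140,231)]]
P=np.array(P);print(P,P.mean(0))
for i,j in [(0,1),(3,2),(3,0),(2,1)]:
  e=P[j]-P[i];print(np.linalg.norm(e),np.degrees(np.arctan2(e[1],e[0])))
s=plan([*P.mean(0)[:2],.28],16,n=5)
"
```

```text
[[ 0.4688 -0.1581  0.21  ]
 [ 0.4838 -0.1538  0.21  ]
 [ 0.4888 -0.1716  0.21  ]
 [ 0.474  -0.1771  0.21  ]] [ 0.4789 -0.1652  0.21  ]
0.015603159072344542 15.8111125589277
0.015784336730161868 20.608726382828003
0.019768988568810396 105.41731178932454
0.018448380143027382 105.78005893136934
n 5 end [ 0.4788 -0.1652  0.2801] yaw 16.04
turn [[0.0, -0.0, -0.0032], [0.0, -0.0, -0.0032], [0.0, -0.0, -0.0032], [0.0, -0.0, -0.0032], [0.0, -0.0, -0.0032]]
dp [[-0.09, -0.04, 0.8], [-0.09, -0.04, 0.8], [-0.09, -0.04, 0.79], [-0.08, -0.05, 0.8], [-0.09, -0.05, 0.79]]
```

Request:
move_arm:
  turn:
    - [0,0,-0.003]
    - [0,0,-0.003]
    - [0,0,-0.003]
    - [0,0,-0.003]
    - [0,0,-0.004]
    - [0,0,0]
    - [0,0,0]
    - [0,0,0]
  dp:
    - [-0.1,-0.05,0.6]
    - [-0.1,-0.05,0.9]
    - [-0.1,-0.05,0.9]
    - [-0.1,-0.05,0.9]
    - [-0.05,0,0.7]
    - [0,0,0]
    - [0,0,0]
    - [0,0,0]
  jaw: [-1,-1,-1,-1,-1,-1,-1,-1]

```text
clock: 10.3
tool_pos: [0.4792, -0.1663, 0.2807]
eef_rot: [0.602, 0.798, 0.0, 0.001]
contact_force: [0.4, -0.1, 0.2]
opening: 1.002
```

```bash
python3 -c "
from plan import *
stt();f,K,C=cam('wrist');stt();np.savez('w11.npz',f=f,K=K,C=C);cv2.imwrite('pics/w11z.png',cv2.resize(f[130:340,180:390],None,fx=2.8,fy=2.8,interpolation=cv2.INTER_CUBIC))
"
```

```text
t 10.3 p [ 0.4792 -0.1663  0.2807] yaw 15.91 z [ 0.002 -0.    -1.   ] F [ 0.4 -0.1  0.2] open 1.002
t 10.35 p [ 0.4793 -0.1665  0.281 ] yaw 15.91 z [ 0.002 -0.    -1.   ] F [-0.5  0.2  0.7] open 1.003
```

View pics/w11z.png

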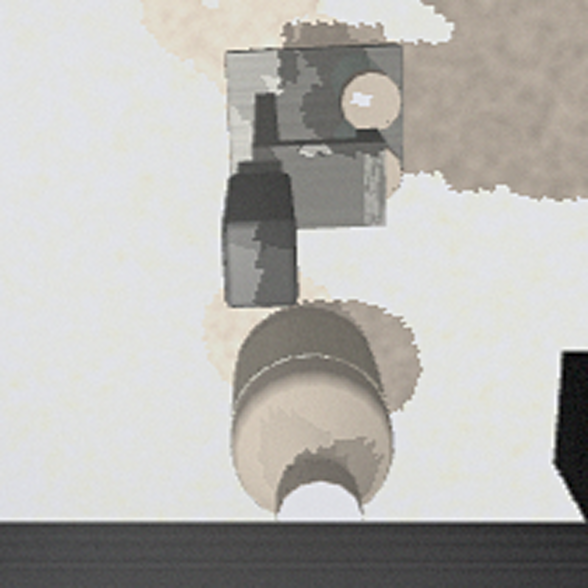

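```bash
python3 -c "
from plan import *
np.set_printoptions(precision=4,suppress=True)
d=np.load('w11.npz');K,C=d['K'],d['C']
P=plane(K,C,(180+260/2.8-.4,130+263/2.8-.4),.210);print(P)
plan([*P[:2],.168],18.1,n=6)
"
```

```text
[ 0.4782 -0.1654  0.21  ]
n 6 end [ 0.4782 -0.1654  0.168 ] yaw 18.07
turn [[0.0001, 0.0, -0.001], [0.0001, 0.0, -0.001], [0.0001, 0.0, -0.001], [0.0001, 0.0, -0.001], [0.0001, 0.0, -0.001], [0.0001, 0.0, -0.001]]
dp [[0.01, -0.01, 0.75], [0.01, -0.01, 0.75], [0.01, -0.0, 0.76], [0.01, -0.0, 0.75], [0.01, -0.01, 0.76], [0.01, -0.0, 0.75]]
```

Request:
move_arm:
  turn:
    - [0,0,-0.001]
    - [0,0,-0.001]
    - [0,0,-0.001]
    - [0,0,-0.001]
    - [0,0,-0.001]
    - [0,0,-0.001]
    - [0,0,0]
    - [0,0,0]
    - [0,0,0]
  dp:
    - [0,0,0.5]
    - [0,0,0.9]
    - [0.05,-0.05,0.9]
    - [0,0,0.9]
    - [0,0,0.8]
    - [0,0,0.5]
    - [0,0,0]
    - [0,0,0]
    - [0,0,0]
  jaw: [-1,-1,-1,-1,-1,-0.5,-0.2,0.1,0.2]

```text
clock: 11.1
tool_pos: [0.4777, -0.166, 0.1688]
eef_rot: [0.587, 0.809, 0.001, 0.001]
contact_force: [0.7, -0.6, 0.6]
opening: 0.724
```

```bash
python3 -c "
from plan import *
stt();f,K,C=cam('wrist');stt();cv2.imwrite('pics/w12.png',f)
"
```

```text
t 11.1 p [ 0.4777 -0.166   0.1688] yaw 18.05 z [ 0.003 -0.001 -1.   ] F [ 0.7 -0.6  0.6] open 0.724
t 11.15 p [ 0.4777 -0.166   0.1688] yaw 18.06 z [ 0.003 -0.001 -1.   ] F [0.3 0.  0.4] open 0.679
```

View pics/w12.png

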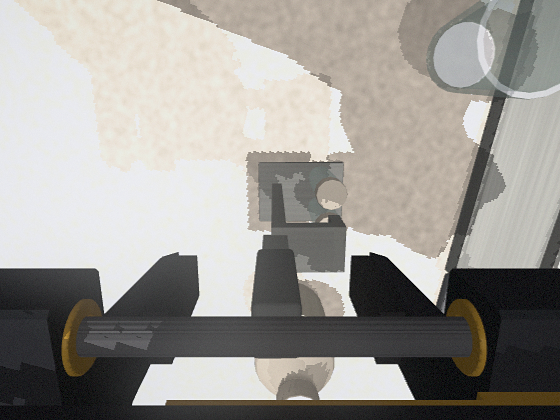

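Well centred and aligned; close on the block.

Request:
move_arm:
  turn:
    - [0,0,0]
    - [0,0,0]
    - [0,0,0]
    - [0,0,0]
    - [0,0,0]
    - [0,0,0]
    - [0,0,0]
    - [0,0,0]
  dp:
    - [0,0,0]
    - [0,0,0]
    - [0,0,0]
    - [0,0,0]
    - [0,0,0]
    - [0,0,0]
    - [0,0,0]
    - [0,0,0]
  jaw: [0.6,1,1,1,1,1,1,1]
  newtons: 30

```text
clock: 11.82
tool_pos: [0.4767, -0.1657, 0.1674]
eef_rot: [0.587, 0.809, 0.0, 0.0]
contact_force: [0.9, 0.4, 0.0]
opening: 0.178
```

```bash
python3 -c "
from plan import *
s=stt();v=np.array([-.1767,.9843,0]);X=np.array([.9843,.1767,0])
print()
"
```

```text
t 11.82 p [ 0.4767 -0.1657  0.1674] yaw 18.07 z [ 0.  0. -1.] F [0.9 0.4 0. ] open 0.178
```

```bash
python3 -c "
from plan import *
s=plan([.4767,-.1657,.258],10.2,n=8)
X=np.array([.9843,.1767]);v=np.array([-.1767,.9843])
q=.55*X-.2375*v
print(q);plan([*q,.258],10.2,n=7,start=s)
"
```

```text
n 8 end [ 0.4767 -0.1657  0.2579] yaw 10.29
turn [[0.0, -0.0, 0.0027], [0.0, -0.0, 0.0027], [0.0, -0.0, 0.0027], [0.0, -0.0, 0.0027], [0.0, -0.0, 0.0027], [0.0, -0.0, 0.0027], [0.0, -0.0, 0.0027], [0.0, -0.0, 0.0027]]
dp [[-0.0, -0.0, -0.45], [-0.0, -0.0, -0.45], [-0.0, -0.0, -0.45], [-0.0, -0.0, -0.45], [-0.0, -0.0, -0.46], [-0.0, -0.0, -0.45], [-0.0, -0.0, -0.46], [-0.0, -0.0, -0.45]]
[ 0.58333125 -0.13658625]
n 7 end [ 0.5832 -0.1367  0.258 ] yaw 10.29
turn [[0.0, -0.0, 0.0], [0.0, -0.0, 0.0], [0.0, -0.0, 0.0], [0.0, -0.0, 0.0], [0.0, -0.0, 0.0], [0.0, -0.0, 0.0], [0.0, -0.0, 0.0]]
dp [[0.05, 0.63, -0.0], [0.06, 0.63, -0.0], [0.05, 0.63, -0.0], [0.06, 0.63, -0.0], [0.05, 0.63, -0.0], [0.06, 0.63, -0.0], [0.05, 0.62, -0.0]]
```

Request:
move_arm:
  turn:
    - [0,0,0]
    - [0,0,0]
    - [0,0,0.003]
    - [0,0,0.004]
    - [0,0,0.004]
    - [0,0,0.004]
    - [0,0,0.004]
    - [0,0,0.003]
    - [0,0,0]
    - [0,0,0]
  dp:
    - [0,0,-0.2]
    - [0,0,-0.4]
    - [0,0,-0.5]
    - [0,0,-0.5]
    - [0,0,-0.5]
    - [0,0,-0.5]
    - [0,0,-0.5]
    - [0,0,-0.4]
    - [0,0,-0.15]
    - [0,0,0]
  jaw: [1,1,1,1,1,1,1,1,1,1]

```text
clock: 12.65
tool_pos: [0.4768, -0.1658, 0.2595]
eef_rot: [0.642, 0.767, 0.0, 0.001]
contact_force: [1.3, -0.1, -2.3]
opening: 0.176
```

```bash
python3 -c "
from plan import *
stt();f,K,C=cam('wrist');stt();cv2.imwrite('pics/w13.png',f)
f,K,C=cam('side');cv2.imwrite('pics/s13.png',cv2.resize(f[130:370,180:420],None,fx=2.5,fy=2.5,interpolation=cv2.INTER_CUBIC))
"
```

```text
t 12.65 p [ 0.4768 -0.1658  0.2595] yaw 10.17 z [ 0.001 -0.    -1.   ] F [ 1.3 -0.1 -2.3] open 0.176
t 12.7 p [ 0.4764 -0.1656  0.2588] yaw 10.18 z [ 0.  0. -1.] F [-0.3 -0.  -2.1] open 0.176
```

View pics/w13.png

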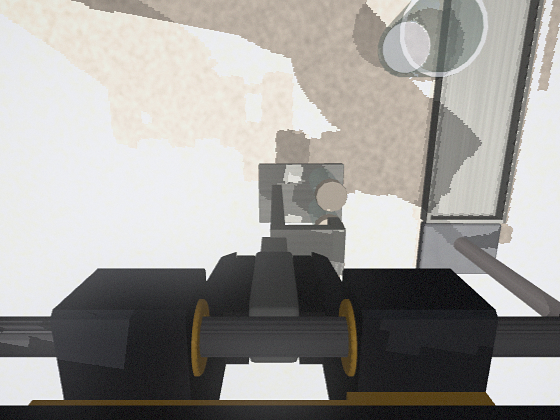

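View pics/s13.png

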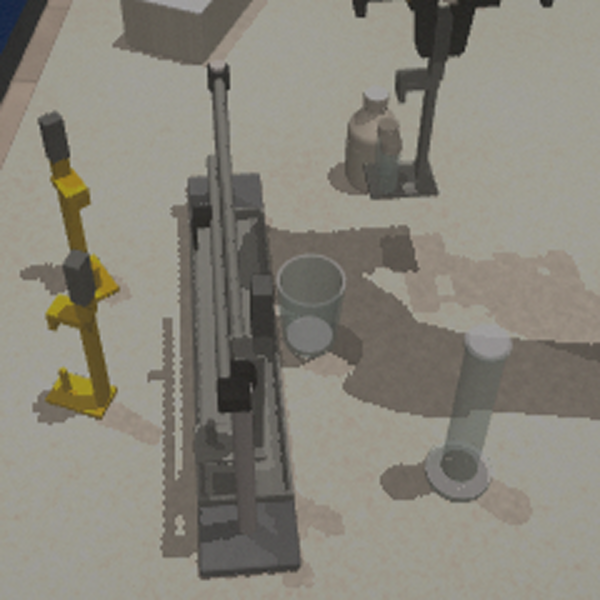

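Request:
move_arm:
  turn:
    - [0,0,0]
    - [0,0,0]
    - [0,0,0]
    - [0,0,0]
    - [0,0,0]
    - [0,0,0]
    - [0,0,0]
    - [0,0,0]
    - [0,0,0]
    - [0,0,0]
  dp:
    - [0,0.2,0]
    - [0.1,0.5,0]
    - [0.1,0.7,0]
    - [0.1,0.8,0]
    - [0.1,0.8,0]
    - [0,0.7,0]
    - [0,0.5,0]
    - [0,0.2,0]
    - [0,0,0]
    - [0,0,0]
  jaw: [1,1,1,1,1,1,1,1,1,1]

```text
clock: 13.58
tool_pos: [0.5822, -0.1366, 0.258]
eef_rot: [0.642, 0.767, -0.001, -0.001]
contact_force: [-0.3, -0.2, -1.7]
opening: 0.181
```

```bash
python3 -c "
from plan import *
stt();f,K,C=cam('wrist');stt();cv2.imwrite('pics/w14.png',f);np.savez('w14.npz',f=f,K=K,C=C)
X=np.array([.9843,.1767]);v=np.array([-.1767,.9843])
p=r.get_state()['tool_pos'][:2];print(p@X,p@v)
"
```

```text
t 13.58 p [ 0.5822 -0.1366  0.258 ] yaw 10.14 z [-0.002  0.    -1.   ] F [-0.3 -0.2 -1.7] open 0.181
t 13.63 p [ 0.5819 -0.1369  0.2582] yaw 10.11 z [-0.002  0.    -1.   ] F [-0.9 -0.5 -2.5] open 0.182
0.5486119230704061 -0.23755896321677666
```

View pics/w14.png

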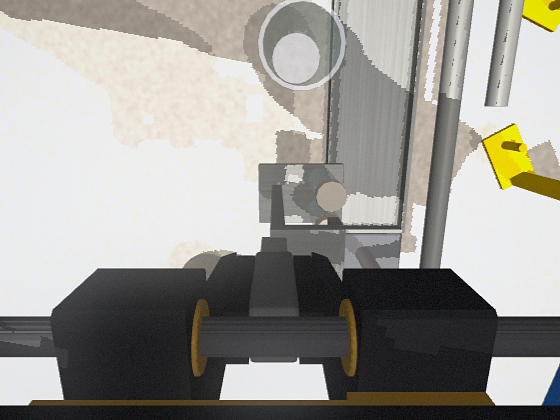

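```bash
python3 -c "
from plan import *
d=np.load('w14.npz');K,C,f=d['K'],d['C'],d['f']
g=cv2.cvtColor(f,cv2.COLOR_BGR2GRAY).astype(int)
X=np.array([.9843,.1767,0]);v=np.array([-.1767,.9843,0])
for y in (40,80,230): print(y,[(u,int(g[y,u])) for u in range(415,475,1)])
for p in [(460.5,20),(452,90),(435,230)]: 
  q=plane(K,C,p,.185);print(q@X,q@v)
q=plane(K,C,(499,106),.212);print('keeperend',q@X,q@v)
for p in [(345,222),(262,243)]:
  q=plane(K,C,p,.2146);print('hook corner',q@X,q@v)
"
```

```text
40 [(415, 74), (416, 75), (417, 73), (418, 50), (419, 125), (420, 133), (421, 132), (422, 129), (423, 162), (424, 178), (425, 179), (426, 176), (427, 178), (428, 170), (429, 168), (430, 233), (431, 237), (432, 235), (433, 237), (434, 234), (435, 236), (436, 237), (437, 240), (438, 187), (439, 172), (440, 175), (441, 179), (442, 184), (443, 187), (444, 116), (445, 72), (446, 92), (447, 105), (448, 122), (449, 129), (450, 142), (451, 152), (452, 157), (453, 168), (454, 172), (455, 115), (456, 198), (457, 214), (458, 213), (459, 214), (460, 202), (461, 193), (462, 188), (463, 180), (464, 179), (465, 153), (466, 142), (467, 130), (468, 120), (469, 232), (470, 238), (471, 235), (472, 233), (473, 234), (474, 236)]
80 [(415, 203), (416, 157), (417, 136), (418, 135), (419, 167), (420, 185), (421, 186), (422, 185), (423, 185), (424, 190), (425, 188), (426, 237), (427, 239), (428, 237), (429, 238), (430, 235), (431, 239), (432, 244), (433, 194), (434, 175), (435, 174), (436, 174), (437, 178), (438, 181), (439, 188), (440, 100), (441, 81), (442, 100), (443, 120), (444, 130), (445, 141), (446, 1
[... 630 characters left out ...]
439, 131), (440, 132), (441, 123), (442, 120), (443, 113), (444, 130), (445, 238), (446, 242), (447, 239), (448, 239), (449, 240), (450, 239), (451, 238), (452, 240), (453, 238), (454, 237), (455, 238), (456, 237), (457, 238), (458, 238), (459, 239), (460, 238), (461, 238), (462, 237), (463, 237), (464, 238), (465, 239), (466, 238), (467, 238), (468, 237), (469, 238), (470, 238), (471, 238), (472, 239), (473, 237), (474, 237)]
0.6463947828383212 -0.125482301100012
0.646305500437507 -0.16035932688818805
0.6460993594288269 -0.24088567037994477
keeperend 0.6579060377460835 -0.16889426974785143
hook corner 0.5857693319995675 -0.22685749294345903
hook corner 0.5426328787563549 -0.2384458220412804
```

Request:
move_arm:
  turn:
    - [0,0,0]
    - [0,0,0]
    - [0,0,0]
    - [0,0,0]
    - [0,0,0]
    - [0,0,0]
    - [0,0,0]
    - [0,0,0]
    - [0,0,0]
  dp:
    - [0,0.2,0]
    - [0,0.4,0]
    - [0,0.6,0]
    - [0,0.7,0]
    - [0,0.6,0]
    - [0,0.4,0]
    - [0,0.2,0]
    - [0,0,0]
    - [0,0,0]
  jaw: [1,1,1,1,1,1,1,1,1]

```text
clock: 14.38
tool_pos: [0.6587, -0.1232, 0.2585]
eef_rot: [0.642, 0.767, -0.0, -0.0]
contact_force: [0.0, -0.8, -1.5]
opening: 0.177
```

```bash
python3 -c "
from plan import *
stt();f,K,C=cam('wrist');stt();cv2.imwrite('pics/w15.png',f);np.savez('w15.npz',f=f,K=K,C=C)
cv2.imwrite('pics/w15z.png',cv2.resize(f[140:280,210:370],None,fx=4,fy=4))
X=np.array([.9843,.1767]);v=np.array([-.1767,.9843])
p=r.get_state()['tool_pos'][:2];print(p@X,p@v)
"
```

```text
t 14.38 p [ 0.6587 -0.1232  0.2585] yaw 10.12 z [-0.001 -0.    -1.   ] F [ 0.  -0.8 -1.5] open 0.177
t 14.43 p [ 0.6584 -0.1234  0.2586] yaw 10.1 z [-0.001 -0.    -1.   ] F [-0.2  0.6 -1.1] open 0.175
0.626308500718941 -0.23778469703931426
```

View pics/w15z.png

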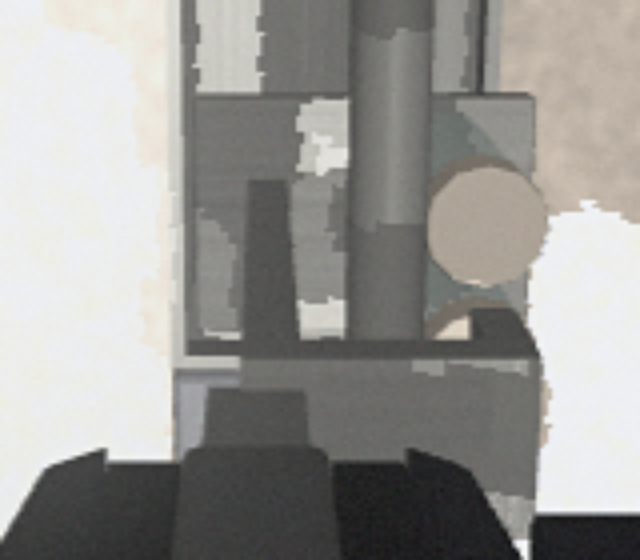

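Request:
move_arm:
  turn:
    - [0,0,0]
    - [0,0,0]
    - [0,0,0]
    - [0,0,0]
    - [0,0,0]
    - [0,0,0]
    - [0,0,0]
    - [0,0,0]
  dp:
    - [0,0,0.2]
    - [0,0,0.25]
    - [0,0,0.25]
    - [0,0,0.2]
    - [0,0,0.1]
    - [0,0,0.05]
    - [0,0,0]
    - [0,0,0]
  jaw: [1,1,1,1,1,1,1,1]

```text
clock: 15.1
tool_pos: [0.6595, -0.1229, 0.2325]
eef_rot: [0.642, 0.767, 0.0, 0.0]
contact_force: [0.4, -0.0, -2.1]
opening: 0.182
```

```bash
python3 -c "
from plan import *
stt()"
```

```text
t 15.1 p [ 0.6595 -0.1229  0.2325] yaw 10.14 z [ 0.  0. -1.] F [ 0.4 -0.  -2.1] open 0.182
```

Request:
move_arm:
  turn:
    - [0,0,0]
    - [0,0,0]
    - [0,0,0]
    - [0,0,0]
    - [0,0,0]
    - [0,0,0]
  dp:
    - [0,0,0.05]
    - [0,0,0.04]
    - [0,0,0.04]
    - [0,0,0.03]
    - [0,0,0]
    - [0,0,0]
  jaw: [1,1,1,1,1,1]

```text
clock: 15.6
tool_pos: [0.6594, -0.1228, 0.2284]
eef_rot: [0.642, 0.767, 0.0, -0.0]
contact_force: [-0.9, 0.2, -2.3]
opening: 0.177
```

```bash
python3 -c "
from plan import *
stt()"
```

```text
t 15.6 p [ 0.6594 -0.1228  0.2284] yaw 10.14 z [ 0.  0. -1.] F [-0.9  0.2 -2.3] open 0.177
```

Request:
move_arm:
  turn:
    - [0,0,0]
    - [0,0,0]
    - [0,0,0]
    - [0,0,0]
  dp:
    - [0,0,0.04]
    - [0,0,0.03]
    - [0,0,0]
    - [0,0,0]
  jaw: [1,1,1,1]

```text
clock: 15.93
tool_pos: [0.6594, -0.1229, 0.2283]
eef_rot: [0.642, 0.767, 0.0, 0.0]
contact_force: [-3.5, 1.1, 7.4]
opening: 0.178
```

```bash
python3 -c "
from plan import *
stt()"
```

```text
t 15.93 p [ 0.6594 -0.1229  0.2283] yaw 10.14 z [ 0.001  0.    -1.   ] F [-3.5  1.1  7.4] open 0.178
```

Request:
move_arm:
  turn:
    - [0,0,0]
    - [0,0,0]
    - [0,0,0]
    - [0,0,0]
    - [0,0,0]
    - [0,0,0]
    - [0,0,0]
    - [0,0,0]
    - [0,0,0]
    - [0,0,0]
  dp:
    - [0,0,-0.06]
    - [0,0,0]
    - [0.2,0,0]
    - [0.4,0,0]
    - [0.6,0,0]
    - [0.7,0,0]
    - [0.7,0,0]
    - [0.6,0,0]
    - [0.4,0,0]
    - [0.2,0,0]
  jaw: [1,1,1,1,1,1,1,1,1,1]

```text
clock: 16.77
tool_pos: [0.6425, -0.0264, 0.2284]
eef_rot: [0.641, 0.768, 0.001, -0.0]
contact_force: [2.2, -1.3, -0.1]
opening: 0.18
```

```bash
python3 -c "
from plan import *
stt();f,K,C=cam('wrist');stt();cv2.imwrite('pics/w16.png',f);np.savez('w16.npz',f=f,K=K,C=C)
X=np.array([.9843,.1767]);v=np.array([-.1767,.9843])
p=r.get_state()['tool_pos'][:2];print(p@X,p@v)
"
```

```text
t 16.77 p [ 0.6425 -0.0264  0.2284] yaw 10.32 z [ 0.     0.001 -1.   ] F [ 2.2 -1.3 -0.1] open 0.18
t 16.82 p [ 0.6424 -0.0261  0.2283] yaw 10.32 z [-0.     0.002 -1.   ] F [-0.8  3.   2.4] open 0.179
0.6277240054087155 -0.13920785217430937
```

View pics/w16.png

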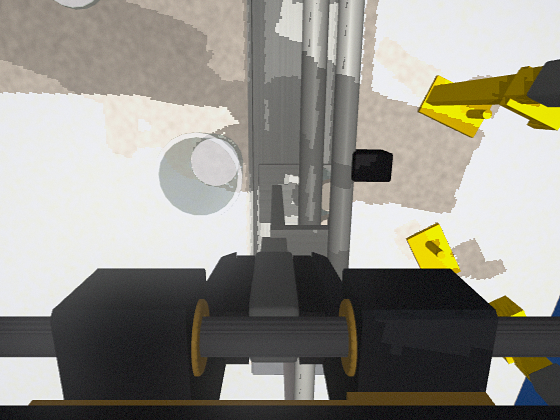

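Request:
move_arm:
  turn:
    - [0,0,0]
    - [0,0,0]
    - [0,0,0]
    - [0,0,0]
    - [0,0,0]
    - [0,0,0]
    - [0,0,0]
    - [0,0,0]
  dp:
    - [0.2,0,0]
    - [0.4,0,0]
    - [0.4,0,0]
    - [0.3,0,0]
    - [0.2,0,0]
    - [0.1,0,0]
    - [0,0,0]
    - [0,0,0]
  jaw: [1,1,1,1,1,1,1,1]

```text
clock: 17.48
tool_pos: [0.6356, 0.0112, 0.2283]
eef_rot: [0.642, 0.767, 0.001, -0.001]
contact_force: [0.4, 1.6, 3.5]
opening: 0.182
```

```bash
python3 -c "
from plan import *
stt();f,K,C=cam('wrist');stt();np.savez('w17.npz',f=f,K=K,C=C);cv2.imwrite('pics/w17z.png',cv2.resize(f[160:280,240:400],None,fx=4.5,fy=4.5,interpolation=cv2.INTER_CUBIC))
X=np.array([.9843,.1767]);v=np.array([-.1767,.9843])
p=r.get_state()['tool_pos'][:2];print(p@X,p@v)
"
```

```text
t 17.48 p [0.6356 0.0112 0.2283] yaw 10.19 z [ 0.     0.002 -1.   ] F [0.4 1.6 3.5] open 0.182
t 17.53 p [0.6356 0.0112 0.2283] yaw 10.17 z [-0.     0.002 -1.   ] F [-1.2  1.6  3.4] open 0.179
0.6275667787799077 -0.10129138077371858
```

View pics/w17z.png

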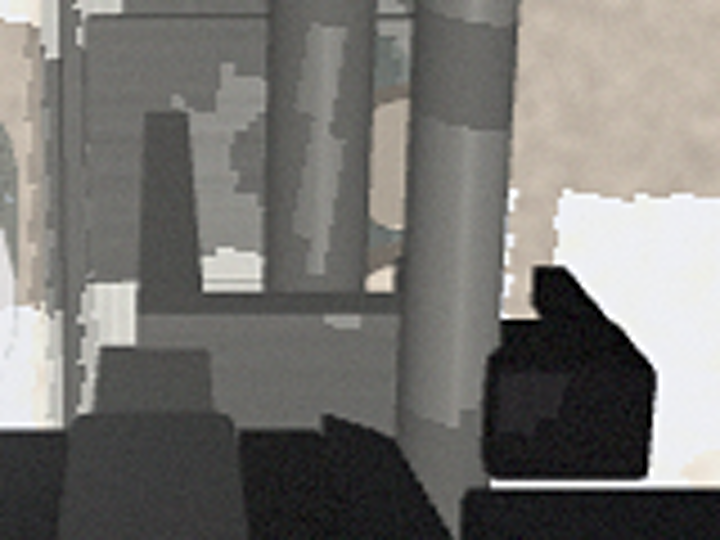

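```bash
python3 -c "
from plan import *
d=np.load('w17.npz');K,C=d['K'],d['C']
X=np.array([.9843,.1767,0]);v=np.array([-.1767,.9843,0])
w=lambda u,y:(240+u/4.5-.4,160+y/4.5-.4)
for n,p,z in [('hook+y top edge',(260,313),.199),('hook+y bottom edge of plate',(260,293),.191),('grip +y top',(150,413),.271),('clip+y',(568,371),.218),('clip-y',(568,477),.218),('clip+y',(568,371),.215),('clip-y',(568,477),.215)]:
  q=plane(K,C,w(*p),z);print(n,z,'X %.4f v %.4f'%(q@X,q@v))
"
```

```text
hook+y top edge 0.199 X 0.6390 v -0.0900
hook+y bottom edge of plate 0.191 X 0.6395 v -0.0903
grip +y top 0.271 X 0.6273 v -0.0734
clip+y 0.218 X 0.6675 v -0.0897
clip-y 0.218 X 0.6682 v -0.1008
clip+y 0.215 X 0.6683 v -0.0908
clip-y 0.215 X 0.6690 v -0.1021
```

Request:
move_arm:
  turn:
    - [0,0,0]
    - [0,0,0]
    - [0,0,0]
    - [0,0,0]
    - [0,0,0]
  dp:
    - [0.1,0,0]
    - [0.1,0,0]
    - [0.07,0,0]
    - [0,0,0]
    - [0,0,0]
  jaw: [1,1,1,1,1]

```text
clock: 17.95
tool_pos: [0.6345, 0.0162, 0.2283]
eef_rot: [0.642, 0.767, -0.0, 0.0]
contact_force: [0.2, -2.1, 3.6]
opening: 0.18
```

```bash
python3 -c "
from plan import *
stt();f,K,C=cam('wrist');stt();np.savez('w18.npz',f=f,K=K,C=C);cv2.imwrite('pics/w18z.png',cv2.resize(f[160:280,240:400],None,fx=4.5,fy=4.5,interpolation=cv2.INTER_CUBIC))
X=np.array([.9843,.1767]);v=np.array([-.1767,.9843])
p=r.get_state()['tool_pos'][:2];print(p@X,p@v)
"
```

```text
t 17.95 p [0.6345 0.0162 0.2283] yaw 10.12 z [ 0.    -0.001 -1.   ] F [ 0.2 -2.1  3.6] open 0.18
t 18.0 p [0.6345 0.0162 0.2283] yaw 10.12 z [ 0. -0. -1.] F [ 0.6 -1.7  3.6] open 0.178
0.6273462352901017 -0.09619463342169889
```

View pics/w18z.png

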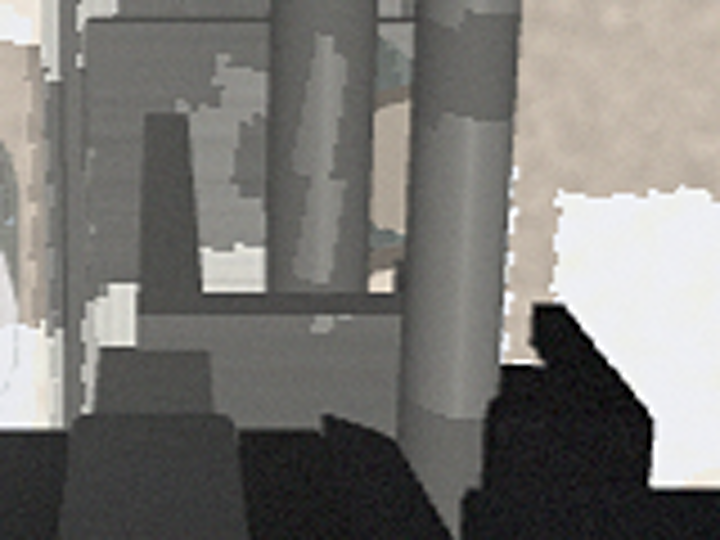

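Request:
move_arm:
  turn:
    - [0,0,0]
    - [0,0,0]
    - [0,0,0]
    - [0,0,0]
    - [0,0,0]
    - [0,0,0]
    - [0,0,0]
  dp:
    - [0.05,0,0]
    - [0.05,0,-0.03]
    - [0,0,0]
    - [0,0,0]
    - [0,0,0]
    - [0,0,0]
    - [0,0,0]
  jaw: [1,1,1,0.7,0.4,0,-0.5]

```text
clock: 18.58
tool_pos: [0.6339, 0.0196, 0.2288]
eef_rot: [0.642, 0.767, 0.0, -0.0]
contact_force: [-0.4, 1.2, -0.3]
opening: 0.385
```

```bash
python3 -c "
from plan import *
stt()
X=np.array([.9843,.1767]);v=np.array([-.1767,.9843])
p=r.get_state()['tool_pos'][:2];print(p@X,p@v)
"
```

```text
t 18.58 p [0.6339 0.0196 0.2288] yaw 10.17 z [-0.     0.001 -1.   ] F [-0.4  1.2 -0.3] open 0.385
0.6273762504302983 -0.09272164908637615
```

Request:
move_arm:
  turn:
    - [0,0,0]
    - [0,0,0]
    - [0,0,0]
    - [0,0,0]
    - [0,0,0]
    - [0,0,0]
    - [0,0,0]
    - [0,0,0]
    - [0,0,0]
    - [0,0,0]
  dp:
    - [0,0,0]
    - [0,0,0]
    - [0,0,0]
    - [0,0,-0.5]
    - [0,0,-0.9]
    - [0,0,-1]
    - [0,0,-1]
    - [0,0,-1]
    - [0,0,-0.7]
    - [0,0,-0.2]
  jaw: [-0.7,-1,-1,-1,-1,-1,-1,-1,-1,-1]

```text
clock: 19.42
tool_pos: [0.6355, 0.019, 0.3649]
eef_rot: [0.642, 0.767, 0.002, 0.002]
contact_force: [0.1, -0.4, 0.6]
opening: 1.0
```

Request:
move_arm:
  turn:
    - [0,0,0]
    - [0,0,0]
    - [0,0,0]
    - [0,0,0]
    - [0,0,0]
    - [0,0,0]
    - [0,0,0]
    - [0,0,0]
  dp:
    - [-0.4,0,0]
    - [-0.8,0,0]
    - [-0.8,0,0]
    - [-0.5,0,0]
    - [-0.2,0,0]
    - [0,0,0]
    - [0,0,0]
    - [0,0,0]
  jaw: [-1,-1,-1,-1,-1,-1,-1,-1]

```text
clock: 20.08
tool_pos: [0.6458, -0.0457, 0.361]
eef_rot: [0.641, 0.767, 0.0, -0.001]
contact_force: [-0.4, 0.6, 1.3]
opening: 0.999
```

```bash
python3 -c "
from plan import *
stt();f,K,C=cam('wrist');stt();np.savez('w19.npz',f=f,K=K,C=C);cv2.imwrite('pics/w19.png',f);cv2.imwrite('pics/w19z.png',cv2.resize(f[60:180,240:370],None,fx=5,fy=5,interpolation=cv2.INTER_CUBIC))
f,K,C=cam('side');cv2.imwrite('pics/s19.png',cv2.resize(f[130:370,180:420],None,fx=2.5,fy=2.5,interpolation=cv2.INTER_CUBIC))
"
```

```text
t 20.08 p [ 0.6458 -0.0457  0.361 ] yaw 10.25 z [-0.001  0.001 -1.   ] F [-0.4  0.6  1.3] open 0.999
t 20.13 p [ 0.6458 -0.0456  0.3612] yaw 10.27 z [-0.     0.001 -1.   ] F [-0.1  0.7  0.3] open 0.999
```

View pics/w19.png

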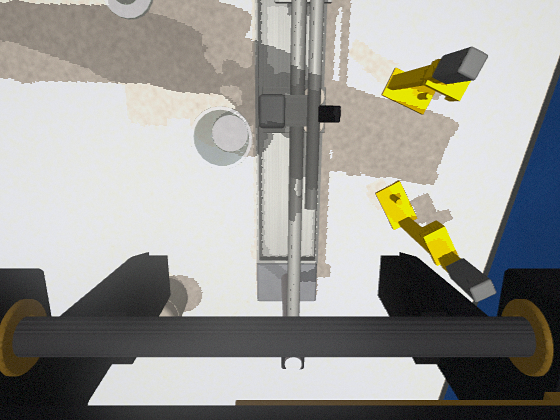

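View pics/w19z.png

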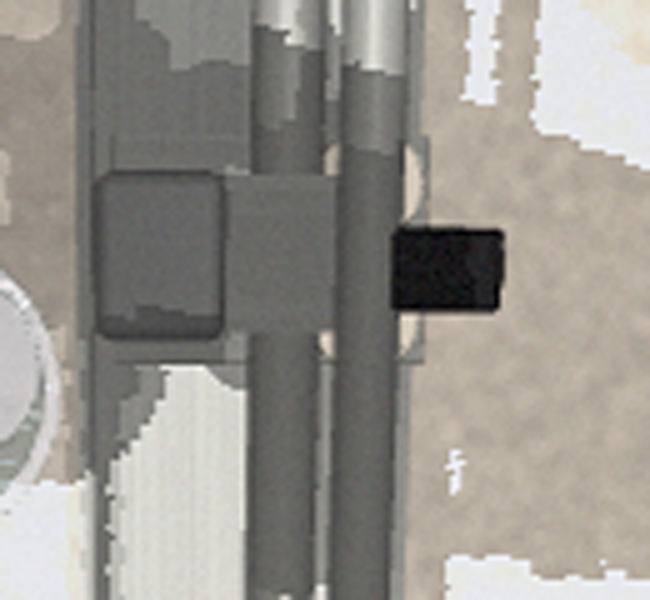

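View pics/s19.png

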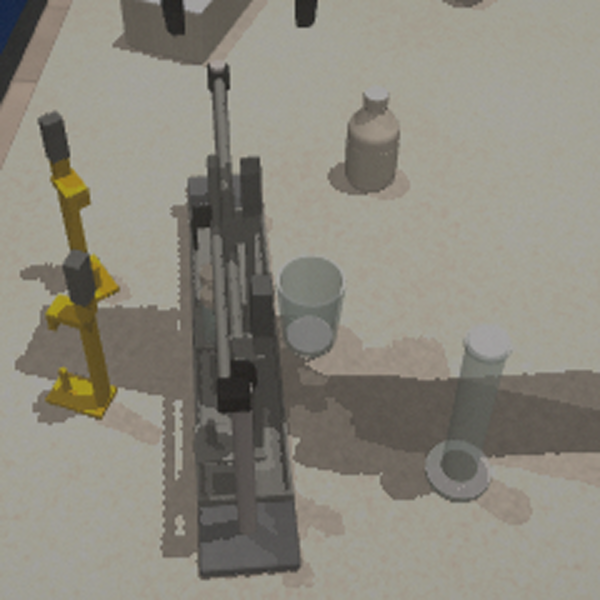

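```bash
python3 -c "
from plan import *
d=np.load('w19.npz');K,C=d['K'],d['C']
v=np.array([-.1767,.9843,0]);X=np.array([.9843,.1767,0])
w=lambda u,y:(240+u/5-.4,60+y/5-.4)
for n,p,z in [('hook',(280,252.5),.199),('grip',(162,255),.271),('clip',(447,269),.218),('clip',(447,269),.212)]:
  q=plane(K,C,w(*p),z);print(n,z,(q@v).round(4),(q@X).round(4))
"
```

```text
hook 0.199 -0.093 0.6445
grip 0.271 -0.093 0.6263
clip 0.218 -0.0952 0.668
clip 0.212 -0.0953 0.6689
```

```bash
python3 -c "
from plan import *
f,K,C=cam('top');cv2.imwrite('pics/top19.png',cv2.resize(f[80:310,140:410],None,fx=2.6,fy=2.6,interpolation=cv2.INTER_CUBIC))
stt();print(r.finish_job())"
```

```text
t 20.23 p [ 0.6459 -0.046   0.3614] yaw 10.24 z [-0.     0.001 -1.   ] F [ 0.5  0.9 -0.4] open 1.003
the job is handed in; nothing more can be done
None
```

View pics/top19.png

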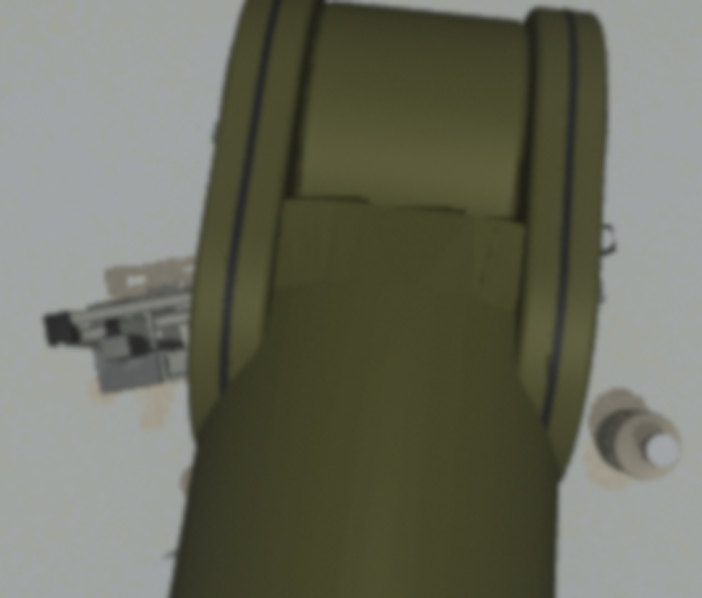

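I handed the job in at about 20 s of the 53 s allowed. The hand-in reports no verdict, so what follows comes from my own checks.

- **Empty carrier:** I slid it along the rail until the force reading rose at the end stop, then released it. In the last side and top views it still sits at the stop.
- **Vial carrier:** I gripped it on the bench, kept it upright, hooked it onto the open part of the rail about 120 mm before rail_zero, slid it under the keeper to the pointer and released it. The final wrist picture puts its hook centre about 2 mm past the pointer towards the end stop; the limit is 7 mm.
- **Other objects:** The bottle, beaker and cylinder look undisturbed in the last side view. I did not measure their positions. The arm was clear of everything at hand-in.

**Disagreement:** The camera and the end-stop contact differ by about 3 mm along the rail. I placed the vial carrier by the camera, comparing hook and pointer in the same picture. The carriers' final tilt was judged by eye, not measured. The last top view was mostly blocked by the arm.

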